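# Pack the setting gauges into their foam insert after wheel setting

### The arm

A 6-joint arm with a two-finger parallel gripper is mounted at the origin on the work surface. World frame = base frame: x ahead of the robot, y to its left, z up, the work surface at z = 0. Lengths are in m, angles in degrees, forces in N, time in s.
With the tool pointing down it reaches from about 0.3 to 0.75 m from the base axis. Payload 8.5 kg.
Tool frame: the origin (TCP) lies at the very end of the fingers, on their centre line; the grasp point (between the pads) lies 19 mm behind it; z points along the fingers, y is the line along which they close (so a half turn about z gives the same grasp; the last joint's range is limited). The gripper opens to 85 mm and grips with 20 to 120 N. Pads are 22 mm wide; open, the fingers measure 114 mm over their backs; the gripper's body (76 mm by 85 mm) begins 54 mm behind the grasp point. The pads swing forward as they close: fully open they stand 13 mm farther back than shut.
Start: joints at [-77.768, 21.807, 74.336, -0, 83.858, -12.336], TCP at [0.229, -0.5, 0.231] pointing down, gripper open.
Joint ranges: [-178.18, 178.18], [-50.72, 133.34], [12.68, 142.11], [-81.47, 261.47], [9.98, 163.14], [-165.26, 165.26]. Speed limits (degrees/s): [136.94, 136.94, 180, 180, 180, 180].

### API

Orientations are given as a 3x3 rotation matrix whose columns are the frame's x, y, z axes.
In Python, from rig import env, optics, spotter gives the robot as it stands.
- The arm moves only by the shell command python3 -m crank 'ROWS' [FORCE]. ROWS is JSON, one flat list of numbers, 5 for each row, row after row: the finger opening in cm, from 0 to 8.54, then the shift along the tool's x, y, z in cm, then the turn about the tool's z in rad. A call has exactly 8 rows; each row shifts and turns the commanded pose from where the row before left it, along the tool's axes as they then stand; what a row does not reach is not made up. A row lasts 1/12 s, in which the tool goes at most 41.7 mm and 7.16 degrees, less where a joint would pass 70% of its speed; a pose out of reach is approached as far as the arm can. A call is refused whole if a number of a shift passes 4.17 or a number of a turn 0.125, either way. A call with a gripper value outside its range is refused whole. The fingers move at their own pace and stop on an object; FORCE is the grip in N (left out, the last holds). Time passes only in rows, so rows that do not move let the fingers close, or fill a call up. It gives the time, the measured TCP pose, the force, the opening and the grip force at its end, in the units of the state.
- env.observe(): the state, without advancing time (a new reading comes with each control period).
- optics.get_image(name): name is "scene" or "top" or "wrist"; returns a dict with "color" (420x560x3 uint8, red, green, blue), "intrinsics" (3x3 intrinsics, pixels), "pose" (4x4, takes a point from camera to world coordinates). Camera axes: x right, y up, looking along -z (the intrinsics and any distortion apply to the point x, -y, -z); pixel columns grow to the right and rows downward; lengths in m; the calibration is good to about 2 mm. A picture is of the moment at which its call begins. There is no depth.
- env.close_job(): hands the job in; it is judged then, once.
Trained networks look in a picture, given as the dict that the camera call returned (one of the last four; its "shot" number tells which), for a name from the list of things; names that differ only in an ending like _2 or _b are one class to them, and where a whole thing is asked for, a point or a joint stands for the part that bears it (a point fixed in the world has none). Each returns a list of dicts, best first, with "score" (0 to 1); they miss things now and then, are a little off and sometimes report something else, mostly with a low value. They report only what shows in the picture. A call takes as long as a camera call. They do not tell look-alikes from the thing itself.
- spotter.look_for(picture, query): "at" ([column, row] as shares, 0 to 1, of the picture: columns of its width, rows of its height, amid what is visible of it).
The state is a dict: "time_s": time; "q": joint angles; "qvel": joint speeds; "joint_efforts": joint torques, N m; "position": TCP position; "tool_rot": TCP orientation; "ft_force": force on the tool from outside, world axes, zero at the start; "wrist_torque": the same for the moment, N m; "grip_width": finger opening in m; "gripper_force": force on a finger pad.
Only numpy, scipy, OpenCV 4.12 (cv2) and the standard library are available. Lean on these libraries where they do the work, as an engineer would, in place of code of your own. Each camera call takes 0.05 s, during which the arm holds its last target. There are 200 camera calls.

### The job

The wheel setting is finished: swing the clamp on the setting block open, take out the U-shaped gap gauge, and press it and every gauge lying loose on the bench fully home into its own matching cutout in the foam insert, plate flush with the foam. When the gap gauge is packed, swing the empty clamp fully shut again. Leave the grinding wheels where they stand.

Things in the scene. Friction and masses are not known exactly. Their poses are not given: they have to be found in the camera images.
- gap_mid (a point): Gap gauge, U-shaped. Steel, 200 g, 38 mm high: plate 12 mm thick, and on it a rib 12 (x) by 40 (y) by 26 mm tall. Point: centre of the rib from above, 19 mm over the underside; y along the rib, z up. Plate, mm: back x -13..13, y -32..32; two prongs x 12..35, y -32..-12 and 12..32. Starts in the setting block, clamp arm over its prongs.
- ell_mid (a point): Angle gauge, L-shaped. Steel, 200 g, 38 mm high: plate 12 mm thick, and on it a rib 12 (x) by 40 (y) by 26 mm tall. Point: centre of the rib from above, 19 mm over the underside; y along the rib, z up. Plate, mm: long leg x -12..12, y -35..35; foot x 11..38, y -35..-11. Flat on the bench, rib up, or absent.
- tee_mid (a point): T gauge. Steel, 200 g, 38 mm high: plate 12 mm thick, and on it a rib 12 (x) by 40 (y) by 26 mm tall. Point: centre of the rib from above, 19 mm over the underside; y along the rib, z up. Plate, mm: head x -12..12, y -35..35; stem x 11..40, y -12..12. Flat on the bench, rib up, or absent.
- step_mid (a point): Step gauge, a staircase. Steel, 200 g, 38 mm high: plate 12 mm thick, and on it a rib 12 (x) by 40 (y) by 26 mm tall. Point: centre of the rib from above, 19 mm over the underside; y along the rib, z up. Plate, mm: x -10..10 for y -33..-11; x -10..24 for y -11..11; x -10..38 for y 11..33. Flat on the bench, rib up, or absent.
- bar_mid (a point): Parallel bar. Steel, 200 g, 38 mm high: plate 12 mm thick, and on it a rib 12 (x) by 40 (y) by 26 mm tall. Point: centre of the rib from above, 19 mm over the underside; y along the rib, z up. Plate, mm: plain rectangle x -12..12, y -42..42. Flat on the bench, rib up, or absent.
- cut_gap (a point): Where gap_mid lies, axes parallel, when that gauge is home in its foam cutout, plate flush. The cutout is the plate's outline plus 2.5 mm all round, 12 mm deep; the foam's top is 7 mm below this point. Springy lips at its two y ends catch the plate 3 to 5 mm down; pushing past them takes about 5 to 10 N, more than its weight.
- cut_ell (a point): Where ell_mid lies, axes parallel, when that gauge is home in its foam cutout, plate flush. The cutout is the plate's outline plus 2.5 mm all round, 12 mm deep; the foam's top is 7 mm below this point. Springy lips at its two y ends catch the plate 3 to 5 mm down; pushing past them takes about 5 to 10 N, more than its weight.
- cut_tee (a point): Where tee_mid lies, axes parallel, when that gauge is home in its foam cutout, plate flush. The cutout is the plate's outline plus 2.5 mm all round, 12 mm deep; the foam's top is 7 mm below this point. Springy lips at its two y ends catch the plate 3 to 5 mm down; pushing past them takes about 5 to 10 N, more than its weight.
- cut_step (a point): Where step_mid lies, axes parallel, when that gauge is home in its foam cutout, plate flush. The cutout is the plate's outline plus 2.5 mm all round, 12 mm deep; the foam's top is 7 mm below this point. Springy lips at its two y ends catch the plate 3 to 5 mm down; pushing past them takes about 5 to 10 N, more than its weight.
- cut_bar (a point): Where bar_mid lies, axes parallel (or turned half round), when that gauge is home in its foam cutout, plate flush. The cutout is the plate's outline plus 2.5 mm all round, 12 mm deep; the foam's top is 7 mm below this point. Springy lips at its two y ends catch the plate 3 to 5 mm down; pushing past them takes about 5 to 10 N, more than its weight.
- insert: Fixed foam insert, dark foam with pale cutout floors, 170 (x) by 286 (y) by 24 mm high; origin at the centre of its underside. Five cutouts: near row (-x) from -y to +y: gap, L, T; far row: step, bar. Ribs of seated gauges rise 50 mm above the bench.
- block: Fixed grey setting block, 110 mm (x, -40..70) by 150 mm (y, -75..75), top 30 mm above the bench; origin on its underside, below the gap gauge's rib. On its top the gap gauge lies in a nest of loose-fitting rails 5 mm high (2.5 mm clear), with gauge axes parallel to the block's.
- clamp (a joint): Angle of the clamp arm about its upright hinge, rad: 0 shut (arm over the gap gauge, pointing to the block's -y), growing counter-clockwise from above to 1.8 wide open (arm swung away over the block's +x side). From about 0.9 the gauge can be lifted out. Dry friction holds it wherever it is left; about 1.2 N at the handle moves it.
- clamp_hinge (a point): On the clamp's upright hinge axis, 44 mm above the bench (the underside of the arm; the gauge's plate top is 2 mm lower). Hinge boss 24 mm diameter, top 58 mm above the bench.
- clamp_grip (a point): Middle of the clamp's upright handle post, black, 14 mm diameter, 32 mm tall (54 to 86 mm above the bench), standing on the arm's free end 104 mm from the hinge axis; this point is 70 mm above the bench. Arm: steel, 16 mm wide, 10 mm thick. The post can be pinched at any angle and turns freely between the fingers.
- wheel0: Loose cup-shaped grinding wheel, tan, 100 mm diameter, 42 mm high, 600 g, standing on the bench; origin at the centre of its underside. Brittle: to be left where it stands.
- wheel1: Loose cup-shaped grinding wheel, tan, 100 mm diameter, 42 mm high, 600 g, standing on the bench; origin at the centre of its underside. Brittle: to be left where it stands.
- wheel2: Loose cup-shaped grinding wheel, tan, 100 mm diameter, 42 mm high, 600 g, standing on the bench; origin at the centre of its underside. Brittle: to be left where it stands.
- wheel3: Loose cup-shaped grinding wheel, tan, 100 mm diameter, 42 mm high, 600 g, standing on the bench; origin at the centre of its underside. Brittle: to be left where it stands.
- wheel4: Loose cup-shaped grinding wheel, tan, 100 mm diameter, 42 mm high, 600 g, standing on the bench; origin at the centre of its underside. Brittle: to be left where it stands.
Mind the look-alikes: they are no part of the job. What is shaped like the part that bears tee_mid but orange or red is not meant. What is shaped like the part that bears gap_mid but yellow is not meant.

How it is judged (in metres and radians):
On the way, in this order (a step that is already met when the one before it is completed fails the run):
1. the clamp is swung open (value of joint clamp above 0.8 rad), for 0.2 s.
2. the gap gauge is fully home in its cutout (horizontal distance between gap_mid and cut_gap below 0.005 m and z of gap_mid in the frame of cut_gap between -0.004 and 0.003 m and angle between gap_mid's own z axis and vertical below 0.06 rad and angle between the y axis of gap_mid and the y axis of cut_gap, either way round below 0.1 rad), for 0.2 s.
At the end, for the whole second after the job is handed in: Every gauge present lies at rest in its own cutout: within 5 mm sideways, its plate within 3 mm of flush, tilted under 0.06 rad, in line within 0.1 rad; and the clamp is shut (joint under 0.15 rad) (all of step 2 and horizontal distance between ell_mid and cut_ell below 0.005 m and z of ell_mid in the frame of cut_ell between -0.004 and 0.003 m and angle between each of ell_mid, tee_mid, step_mid, bar_mid's own z axis and vertical below 0.06 rad and angle between the y axis of ell_mid and the y axis of cut_ell, either way round below 0.1 rad and horizontal distance between tee_mid and cut_tee below 0.005 m and z of tee_mid in the frame of cut_tee between -0.004 and 0.003 m and angle between the y axis of tee_mid and the y axis of cut_tee, either way round below 0.1 rad and horizontal distance between step_mid and cut_step below 0.005 m and z of step_mid in the frame of cut_step between -0.004 and 0.003 m and angle between the y axis of step_mid and the y axis of cut_step, either way round below 0.1 rad and horizontal distance between bar_mid and cut_bar below 0.005 m and z of bar_mid in the frame of cut_bar between -0.004 and 0.003 m and angle between the y axis of bar_mid and the y axis of cut_bar, either way round below 0.1 rad and linear speed of each of gap, ell, tee, step, bar below 0.02 m/s and value of joint clamp below 0.15 rad); the robot touches nothing.
It fails at once if a grinding wheel is shoved more than 30 mm or tipped over (distance of any of wheel0, wheel1, wheel2, wheel3, wheel4 from where it was at the start of the episode above 0.03 m or angle between any of wheel0, wheel1, wheel2, wheel3, wheel4's own z axis and vertical above 0.5 rad).
Of ell, tee, step, bar only 3 to 4 are there at a start; the rules pass over those that are not, and their reading is None.
At some moment in a run one of ell, tee, step, bar may be knocked a few centimetres aside while the robot is not near it.
Once in a run the grip may slacken for a moment while it holds something.
It also fails if it takes over 210 s, if anything falls off the work surface, if the arm or the gripper's body presses on something with over 40 N, if the wrist force passes 120 N, or if a joint passes its speed limit or range.

## Working session

There is one attempt and no reset: what is moved stays moved. The work goes in short steps, Python scripts to look and compute and a shell command to move; the robot and the scene stay as the last step left them, time stands still between calls to the robot, and variables do not carry over. Pictures are saved under pics/ and viewed, at most 16 in all, crops included, and the job is handed in when it is done.

```bash
ls; mkdir -p pics; python3 - <<'E'
from rig import env, optics, spotter
import cv2
s=env.observe(); print({k:s[k] for k in('time_s','position','tool_rot','grip_width')})
for n in("top","scene"):
    p=optics.get_image(n); cv2.imwrite(f"pics/{n}0.png",p["color"][:,:,::-1]); print(n,p["intrinsics"],p["pose"],p.keys())
    for q in ["gap_mid","ell_mid","tee_mid","step_mid","bar_mid","cut_gap","cut_ell","cut_tee","cut_step","cut_bar","clamp_hinge","clamp_grip","wheel0","insert","block"]:
        r=spotter.look_for(p,q); print(q,[(round(d["at"][0]*560),round(d["at"][1]*420),round(d["score"],2)) for d in r[:5]])
E
```

```text
pics
{'time_s': 0.0, 'position': array([ 0.22860645, -0.49991142,  0.23071197]), 'tool_rot': array([[ 9.09470499e-01,  4.15768348e-01, -3.02669761e-04],
       [ 4.15768331e-01, -9.09469414e-01,  1.44213444e-03],
       [ 3.24324964e-04, -1.43741923e-03, -9.99998914e-01]]), 'grip_width': 0.08550563133073148}
top [[439.37307243   0.         282.38860626]
 [  0.         439.37307243 206.44968638]
 [  0.           0.           1.        ]] [[-0.02741295  0.99464875 -0.0996112   0.3834878 ]
 [-0.9994579  -0.02908955 -0.01541793 -0.02402344]
 [-0.01823307  0.09913455  0.99490698  1.55984686]
 [ 0.          0.          0.          1.        ]] dict_keys(['color', 'intrinsics', 'pose', 'shot'])
gap_mid [(390, 223, 0.74), (381, 269, 0.62), (437, 245, 0.6), (296, 223, 0.27)]
ell_mid []
tee_mid [(145, 268, 0.55), (182, 257, 0.52), (195, 288, 0.51)]
step_mid [(175, 211, 0.74), (299, 225, 0.42)]
bar_mid [(228, 239, 0.57)]
cut_gap [(299, 223, 0.93), (135, 197, 0.54)]
cut_ell [(299, 222, 0.71), (134, 196, 0.53), (261, 143, 0.15)]
cut_tee [(299, 220, 0.8)]
cut_step [(295, 224, 0.81), (387, 226, 0.6
[... 695 characters left out ...]
8, 300, 0.78), (149, 240, 0.65), (163, 268, 0.54), (260, 218, 0.37), (304, 159, 0.33)]
ell_mid [(258, 216, 0.56), (270, 303, 0.42)]
tee_mid [(348, 94, 0.63), (331, 120, 0.58), (297, 112, 0.49), (165, 274, 0.34)]
step_mid [(261, 215, 0.7), (373, 147, 0.63)]
bar_mid [(305, 158, 0.74), (165, 266, 0.37), (170, 270, 0.24)]
cut_gap [(258, 213, 0.56), (396, 188, 0.23), (166, 271, 0.19)]
cut_ell [(257, 213, 0.65)]
cut_tee [(258, 216, 0.87)]
cut_step [(259, 216, 0.91)]
cut_bar [(260, 215, 0.55)]
clamp_hinge [(167, 279, 0.64)]
clamp_grip [(169, 275, 0.91)]
wheel0 [(270, 305, 0.97), (184, 342, 0.96), (420, 131, 0.93), (356, 253, 0.86), (400, 190, 0.65)]
insert [(258, 216, 0.8)]
block [(169, 279, 0.58)]
```

```bash
python3 - <<'E'
import cv2
a=cv2.imread("pics/top0.png")[120:330,100:480]; cv2.imwrite("pics/topc.png",cv2.resize(a,None,fx=2.1,fy=2.1,interpolation=cv2.INTER_CUBIC))
E
```

```text
(no output)
```

View pics/topc.png

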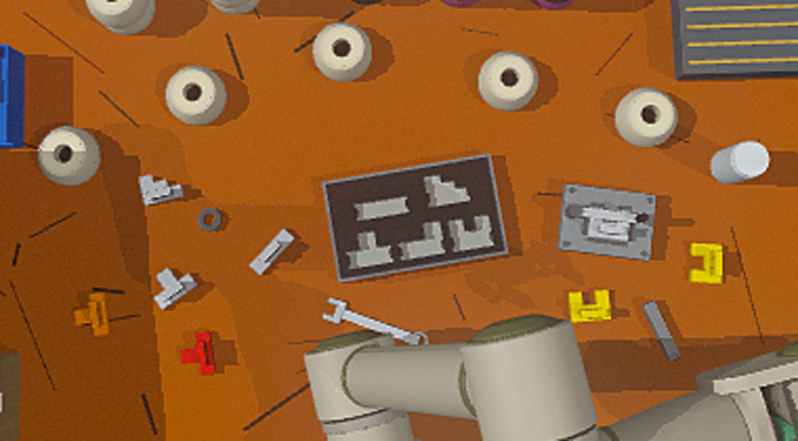

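View pics/scene0.png

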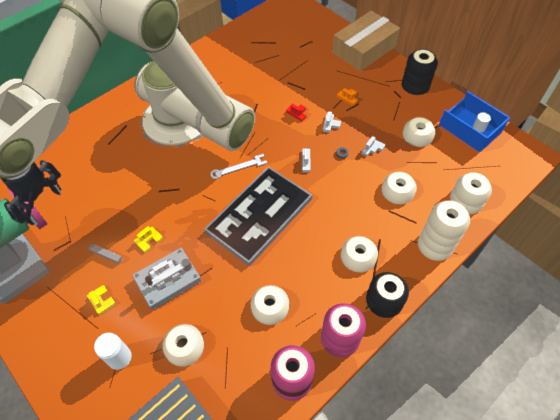

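The top crop shows the insert at (416,218), the block and clamp at (607,222), the step gauge at (160,190), the tee at (173,287) and the bar at (271,251). No L is visible. The yellow, orange and red parts are decoys. The five wheels are along the far edge. Next I'll compute coarse positions and the wrist camera geometry.

```bash
cat > h.py <<'E'
from rig import env, optics, spotter
import numpy as np, cv2
def ray(p,uv):
    K,T=np.array(p["intrinsics"]),np.array(p["pose"])
    d=np.linalg.solve(K,[uv[0],uv[1],1]); return T[:3,3],T[:3,:3]@(d*[1,-1,-1])
def w(p,uv,z):
    o,d=ray(p,uv); return (o+d*(z-o[2])/d[2])
def px(p,X):
    K,T=np.array(p["intrinsics"]),np.array(p["pose"])
    c=(np.atleast_2d(X)-T[:3,3])@T[:3,:3]*[1,-1,-1]; c=c@K.T; return c[:,:2]/c[:,2:]
def yaw(s):  # world yaw of tool y axis (closing line), deg
    return np.degrees(np.arctan2(s["tool_rot"][1,1],s["tool_rot"][0,1]))
def go(tgt,ycl=None):
    """shift in tool axes (cm) to world TCP tgt, then turn (rad) so tool y lies along yaw ycl (mod 180)"""
    s=env.observe(); R=s["tool_rot"]; d=R.T@(np.array(tgt)-s["position"])*100
    print("t",round(s["time_s"],2),"pos",s["position"].round(4),"yawY",round(yaw(s),2),"q6",round(s["q"][5],1),"w",round(s["grip_width"],4))
    print("  shift cm",d.round(2), end="")
    if ycl is not None:
        a=-(ycl-yaw(s)); a=(a+90)%180-90; print("  turn rad",round(np.radians(a),4),end="")
    print()
def shot(n,name,crop=None,f=1):
    p=optics.get_image(n); im=p["color"][:,:,::-1]
    if crop: im=im[crop[1]:crop[3],crop[0]:crop[2]]
    cv2.imwrite(f"pics/{name}.png",cv2.resize(im,None,fx=f,fy=f,interpolation=cv2.INTER_CUBIC)); np.save(f"pics/{name}.npy",p,allow_pickle=True); return p
def load(name): return np.load(f"pics/{name}.npy",allow_pickle=True).item()
E
python3 - <<'E'
from h import *
p=optics.get_image("top")
F=lambda c:(100+c[0]/2.1,120+c[1]/2.1)
for n,c,z in [("insert",(416,218),.024),("block",(607,222),.05),("step",(160,190),.02),("tee",(173,287),.02),("bar",(271,251),.02),("post",(572,212),.07),("boss",(643,217),.05),
 ("insTL",(325,184),.024),("insTR",(491,156),.024),("insBR",(508,253),.024),("insBL",(341,281),.024)]: print(n,w(p,F(c),z).round(3))
q=shot("wrist","w0"); print(np.array(q["intrinsics"]).round(1),np.array(q["pose"]).round(4))
T=np.eye(4);s=env.observe();T[:3,:3]=s["tool_rot"];T[:3,3]=s["position"]; print((np.linalg.inv(T)@np.array(q["pose"])).round(4))
go([.45,-.02,.40],90)
E
```

```text
insert [ 0.475 -0.053  0.024]
block [ 0.458 -0.364  0.05 ]
step [0.534 0.376 0.02 ]
tee [0.371 0.354 0.02 ]
bar [0.427 0.19  0.02 ]
post [ 0.474 -0.304  0.07 ]
boss [ 0.464 -0.423  0.05 ]
insTL [0.536 0.097 0.024]
insTR [ 0.575 -0.182  0.024]
insBR [ 0.412 -0.204  0.024]
insBL [0.374 0.074 0.024]
[[292.8   0.  275.3]
 [  0.  292.8 210.4]
 [  0.    0.    1. ]] [[ 4.161e-01  8.606e-01  2.938e-01  3.044e-01]
 [-9.093e-01  3.939e-01  1.341e-01 -4.655e-01]
 [-4.000e-04 -3.229e-01  9.464e-01  3.733e-01]
 [ 0.000e+00  0.000e+00  0.000e+00  1.000e+00]]
[[ 4.000e-04  9.464e-01  3.229e-01  8.330e-02]
 [ 1.000e+00 -5.000e-04  2.000e-04 -1.000e-04]
 [ 3.000e-04  3.229e-01 -9.464e-01 -1.420e-01]
 [ 0.000e+00  0.000e+00  0.000e+00  1.000e+00]]
t 1.7 pos [ 0.2287 -0.5002  0.2313] yawY -65.43 q6 -12.3 w 0.0852
  shift cm [ 40.09 -34.47 -16.87]  turn rad 0.4288
```

```bash
python3 - <<'E'
from h import *
go([.43,-.35,.22],174)
E
```

```text
t 1.7 pos [ 0.2287 -0.5002  0.2313] yawY -65.43 q6 -12.3 w 0.0852
  shift cm [24.55 -5.29  1.13]  turn rad -1.0373
```

```bash
python3 -m crank '[8.5,3.07,-0.66,0.14,0, 8.5,3.07,-0.66,0.14,0, 8.5,3.07,-0.66,0.14,0, 8.5,3.07,-0.66,0.14,0, 8.5,3.07,-0.66,0.14,0, 8.5,3.07,-0.66,0.14,0, 8.5,3.07,-0.66,0.14,0, 8.5,3.07,-0.66,0.14,0]' 40
python3 -m crank '[8.5,0,0,0,0.125, 8.5,0,0,0,0.125, 8.5,0,0,0,0.125, 8.5,0,0,0,0.125, 8.5,0,0,0,0.125, 8.5,0,0,0,0.125, 8.5,0,0,0,0.125, 8.5,0,0,0,0.125]'
python3 -m crank '[8.5,0,0,0,0.125, 8.5,0,0,0,0.125, 8.5,0,0,0,0.125, 8.5,0,0,0,0.125, 8.5,0,0,0,0.125, 8.5,0,0,0,0.125, 8.5,0,0,0,0.125, 8.5,0,0,0,0.1]'
python3 - <<'E'
from h import *
go([.43,-.35,.22],174)
p=shot("wrist","w1",(100,60,500,360),2)
for q in ["gap_mid","clamp_hinge","clamp_grip","block"]:
    r=spotter.look_for(p,q); print(q,[(round(d["at"][0]*560),round(d["at"][1]*420),round(d["score"],2)) for d in r[:4]])
E
```

```text
time_s: 2.37
position: [0.4312, -0.349, 0.2202]
tool_rot: [[0.909, 0.416, 0.0], [0.416, -0.909, -0.0], [0.0, 0.0, -1.0]]
ft_force: [1.5, -0.7, -0.1]
grip_width: 0.085
gripper_force: 0.0
time_s: 3.03
position: [0.4301, -0.35, 0.2201]
tool_rot: [[0.838, -0.546, 0.0], [-0.546, -0.838, -0.0], [0.0, -0.0, -1.0]]
ft_force: [-0.2, 0.1, -0.5]
grip_width: 0.085
gripper_force: 0.0
time_s: 3.7
position: [0.4301, -0.3501, 0.2201]
tool_rot: [[0.018, -1.0, -0.0], [-1.0, -0.018, 0.0], [-0.0, 0.0, -1.0]]
ft_force: [0.6, 0.7, 0.3]
grip_width: 0.0851
gripper_force: 0.0
t 3.7 pos [ 0.4301 -0.3501  0.2201] yawY -178.95 q6 127.6 w 0.0851
  shift cm [-0.01  0.01  0.01]  turn rad 0.1231
gap_mid [(362, 193, 0.92), (260, 174, 0.78), (325, 14, 0.74)]
clamp_hinge [(244, 162, 0.67), (89, 93, 0.33)]
clamp_grip [(241, 176, 0.82)]
block [(244, 161, 0.69)]
```

View pics/w1.png

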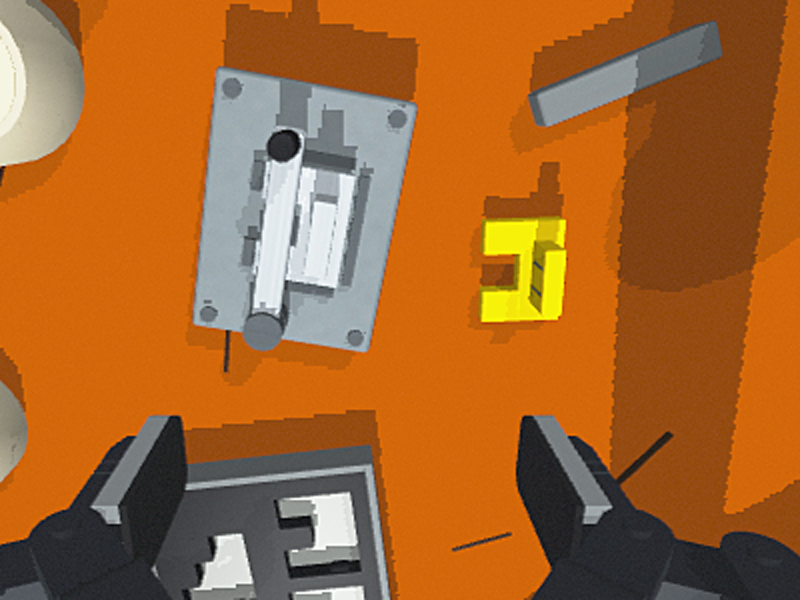

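The post (black) is at crop (284,145), the hinge boss at (264,331), the rib at (322,240), and the prongs lie under the arm toward +x. So the block's yaw is near 0 and no flip is needed. Now the metric values.

```bash
python3 - <<'E'
from h import *
p=load("w1"); F=lambda c:(100+c[0]/2,60+c[1]/2)
C=[w(p,F(c),.03)[:2] for c in [(218,69),(415,104),(369,351),(194,324)]] # (+x-y),(-x-y),(-x+y),(+x+y)
C=np.array(C); print(C.round(4)); print("sizes",[np.linalg.norm(C[i]-C[(i+1)%4]).round(4) for i in range(4)])
M=np.array([[.07,-.075],[-.04,-.075],[-.04,.075],[.07,.075]])
A=M-M.mean(0);B=C-C.mean(0); U,S,V=np.linalg.svd(A.T@B); R=(U@V).T; th=np.degrees(np.arctan2(R[1,0],R[0,0]))
o=C.mean(0)-R@M.mean(0); print("block yaw",th,"origin",o, "resid",(A@R.T-B).round(4).tolist())
print("post top",w(p,F((284,145)),.086),"hinge boss",w(p,F((264,331)),.058))
print("rib top ends",w(p,F((327,196)),.068),w(p,F((316,282)),.068))
E
```

```text
[[ 0.5019 -0.4478]
 [ 0.3969 -0.4322]
 [ 0.4175 -0.2873]
 [ 0.5242 -0.3032]]
sizes [np.float64(0.1061), np.float64(0.1464), np.float64(0.1079), np.float64(0.1463)]
block yaw -8.442074078503682 origin [ 0.44528482 -0.36542043] resid [[0.0017, -0.0021], [-0.0022, -0.0015], [-0.0008, 0.0019], [0.0013, 0.0017]]
post top [ 0.46166972 -0.41346761  0.086     ] hinge boss [ 0.4776627  -0.31064782  0.058     ]
rib top ends [ 0.44255751 -0.3878883   0.068     ] [ 0.44807255 -0.34283706  0.068     ]
```

```bash
python3 -m crank '[4,1.6,-0.76,2,0, 4,1.6,-0.76,2,0, 4,1.6,-0.76,2,0, 4,1.6,-0.76,2,0, 4,0,0,1,0, 4,0,0,1,0, 4,0,0,0.5,0, 4,0,0,0,0]' 40
python3 - <<'E'
from h import *
go([.4617,-.4135,.06])
p=shot("wrist","w2",(180,120,460,330),2.5)
E
```

```text
time_s: 4.62
position: [0.4617, -0.4124, 0.1146]
tool_rot: [[0.026, -1.0, -0.001], [-1.0, -0.026, 0.001], [-0.001, 0.001, -1.0]]
ft_force: [0.5, 0.7, 0.0]
grip_width: 0.0401
gripper_force: 0.0
t 4.62 pos [ 0.4617 -0.4124  0.1146] yawY -178.54 q6 125.8 w 0.0401
  shift cm [0.11 0.   5.46]
```

View pics/w2.png

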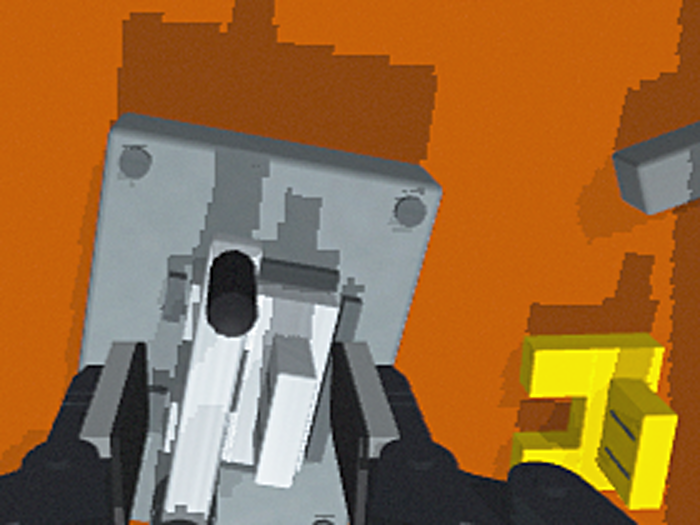

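The post top is at crop (232,315), between the fingers (130 to 350). The prongs and rib are clear.

```bash
python3 - <<'E'
from h import *
print(w(load("w2"),(272.8,246),.086))
E
python3 -m crank '[4,0.03,0,1,0, 4,0.03,0,1,0, 4,0.03,0,1,0, 4,0.03,0,1,0, 4,0,0,0.8,0, 4,0,0,0.6,0, 0.5,0,0,0,0, 0.5,0,0,0,0]' 40
python3 -m crank '[0.5,0,0,0,0, 0.5,0,0,0,0, 0.5,0,0,0,0, 0.5,0,0,0,0, 0.5,0,0,0,0, 0.5,0,0,0,0, 0.5,0,0,0,0, 0.5,0,0,0,0]' 40
python3 - <<'E'
from h import *
s=env.observe(); P=s["position"][:2]; go([*P,.06])
H=np.array([.4777,-.3106]); r=P-H; print("r",np.linalg.norm(r))
R=s["tool_rot"].T
def rot(a): return np.array([[np.cos(a),-np.sin(a)],[np.sin(a),np.cos(a)]])
q=P; r=r/np.linalg.norm(r)*.104
for k in range(1,17):
    n=H+rot(k*1.5/16)@r; d=R@np.array([*(n-q),0]); print((d*100).round(2)[:2].tolist(),end=" "); q=n
E
```

```text
[ 0.46336491 -0.41296188  0.086     ]
time_s: 5.33
position: [0.4621, -0.4145, 0.0609]
tool_rot: [[0.025, -1.0, -0.0], [-1.0, -0.025, 0.0], [-0.0, 0.0, -1.0]]
ft_force: [1.0, -0.8, -1.5]
grip_width: 0.0168
gripper_force: 1.1
time_s: 6.0
position: [0.4631, -0.4145, 0.0612]
tool_rot: [[0.025, -1.0, 0.002], [-1.0, -0.025, -0.001], [0.001, -0.002, -1.0]]
ft_force: [5.9, -0.2, -6.1]
grip_width: 0.0127
gripper_force: 39.3
t 6.0 pos [ 0.4631 -0.4145  0.0612] yawY -178.58 q6 125.8 w 0.0127
  shift cm [-0.    0.    0.12]
r 0.10489535463836962
[0.03, -0.98] [0.02, -0.97] [-0.07, -0.97] [-0.16, -0.96] [-0.25, -0.94] [-0.34, -0.92] [-0.42, -0.88] [-0.5, -0.84] [-0.58, -0.79] [-0.65, -0.73] [-0.71, -0.66] [-0.77, -0.59] [-0.82, -0.52] [-0.87, -0.44] [-0.91, -0.36] [-0.94, -0.27]
```

```bash
python3 -m crank '[0.5,0.03,-0.98,-0.1,0, 0.5,0.02,-0.97,-0.1,0, 0.5,-0.07,-0.97,0,0, 0.5,-0.16,-0.96,0,0, 0.5,-0.25,-0.94,0,0, 0.5,-0.34,-0.92,0,0, 0.5,-0.42,-0.88,0,0, 0.5,-0.5,-0.84,0,0]' 40
python3 -m crank '[0.5,-0.58,-0.79,0,0, 0.5,-0.65,-0.73,0,0, 0.5,-0.71,-0.66,0,0, 0.5,-0.77,-0.59,0,0, 0.5,-0.82,-0.52,0,0, 0.5,-0.87,-0.44,0,0, 0.5,-0.91,-0.36,0,0, 0.5,-0.94,-0.27,0,0]' 40
python3 - <<'E'
from h import *
s=env.observe(); P=s["position"][:2]; d=P-[.4777,-.3106]; print(np.linalg.norm(d),np.degrees(np.arctan2(d[1],d[0])))
E
```

```text
time_s: 6.67
position: [0.5362, -0.3953, 0.0619]
tool_rot: [[0.024, -1.0, -0.002], [-1.0, -0.024, 0.001], [-0.001, 0.002, -1.0]]
ft_force: [-2.6, -5.6, -14.7]
grip_width: 0.0127
gripper_force: 39.3
time_s: 7.33
position: [0.5795, -0.3312, 0.0624]
tool_rot: [[0.025, -1.0, 0.002], [-1.0, -0.025, -0.0], [0.0, -0.002, -1.0]]
ft_force: [5.5, -3.5, -24.1]
grip_width: 0.0125
gripper_force: 39.4
0.10383515398799523 -11.457459696756503
```

```bash
python3 -m crank '[4,0,0,0,0, 4,0,0,0,0, 4,0,0,0,0, 4,0,0,-2,0, 4,0,0,-2,0, 4,0,0,-2,0, 4,0,0,-2,0, 4,0,0,0,0]' 40
python3 -m crank '[4,0.51,2.26,0,0, 4,0.51,2.26,0,0, 4,0.51,2.26,0,0, 4,0.51,2.26,0,0, 4,0.51,2.26,0,0, 4,0.51,2.26,0,0, 4,0,0,0,0.09, 4,0,0,0,0.084]' 40
python3 - <<'E'
from h import *
go([.4453,-.3654,.045],171.4)
p=shot("wrist","w3",(130,100,450,340),2.5)
E
```

```text
time_s: 8.0
position: [0.5798, -0.3338, 0.1494]
tool_rot: [[0.024, -1.0, 0.008], [-1.0, -0.024, -0.007], [0.007, -0.008, -1.0]]
ft_force: [0.3, -0.4, 1.3]
grip_width: 0.0398
gripper_force: 0.0
time_s: 8.67
position: [0.4425, -0.367, 0.1441]
tool_rot: [[-0.155, -0.988, 0.001], [-0.988, 0.155, -0.001], [0.001, -0.002, -1.0]]
ft_force: [0.3, -0.1, -0.0]
grip_width: 0.0401
gripper_force: 0.0
t 8.67 pos [ 0.4425 -0.367   0.1441] yawY 171.07 q6 137.5 w 0.0401
  shift cm [-0.22 -0.24  9.91]  turn rad -0.0058
```

View pics/w3.png

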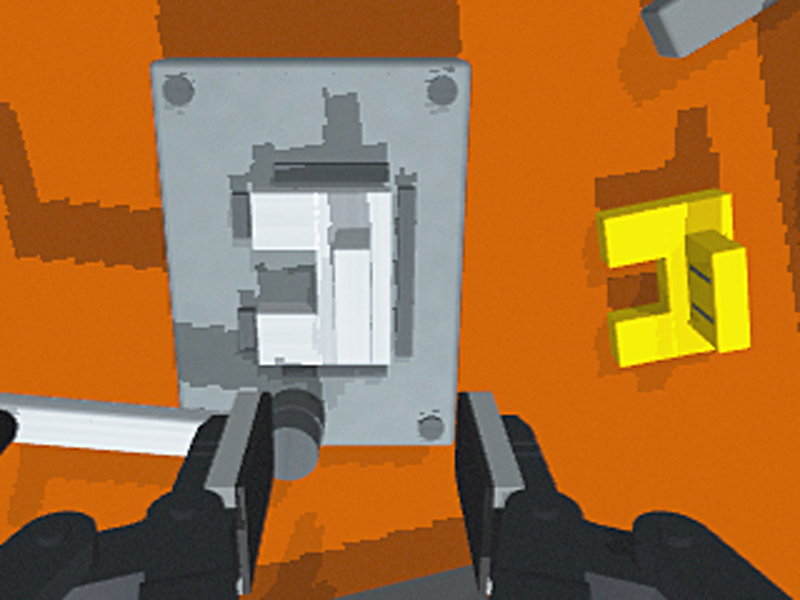

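The rib top runs from crop (334,249) to (371,365), square to the tool. The plate spans about (250..390, 192..365), and the arm is clear at the left.

```bash
python3 - <<'E'
from h import *
p=load("w3");F=lambda c:(130+c[0]/2.5,100+c[1]/2.5)
a=[w(p,F(c),.068) for c in [(334,249),(371,249),(371,365),(334,365)]]; m=np.mean(a,0); print(np.round(a,4)[:,:2],m)
print("len",np.linalg.norm(a[0]-a[3]),np.linalg.norm(a[0]-a[1]), "dir",np.degrees(np.arctan2(*( (a[0]+a[1]-a[2]-a[3])[[1,0]]))))
b=[w(p,F(c),.042) for c in [(391,192),(388,365)]]; print("back edge",b)
go([m[0],m[1],.046],171.3)
E
```

```text
[[ 0.4489 -0.3857]
 [ 0.4375 -0.384 ]
 [ 0.4435 -0.3447]
 [ 0.4555 -0.3466]] [ 0.44634668 -0.36524253  0.068     ]
len 0.039721905538631926 0.011504273613776152 dir -99.18008419832579
back edge [array([ 0.42867684, -0.39513162,  0.042     ]), array([ 0.43899546, -0.33135506,  0.042     ])]
t 8.72 pos [ 0.443  -0.3669  0.1441] yawY 170.83 q6 137.7 w 0.0402
  shift cm [-0.23 -0.29  9.81]  turn rad -0.0082
```

```bash
python3 -m crank '[4,-0.11,-0.15,1,0, 4,-0.11,-0.15,1.5,0, 4,0,0,1.8,0, 4,0,0,1.8,0, 4,0,0,1.8,0, 4,0,0,1.2,0, 4,0,0,0.7,0, 4,0,0,0,0]' 70
python3 -m crank '[0.5,0,0,0,0, 0.5,0,0,0,0, 0.5,0,0,0,0, 0.5,0,0,0,0, 0.5,0,0,0,0, 0.5,0,0,0,0, 0.5,0,0,0,0, 0.5,0,0,0,0]' 70
python3 -m crank '[0.5,0,0,-0.5,0, 0.5,0,0,-1,0, 0.5,0,0,-1.5,0, 0.5,0,0,-1.5,0, 0.5,0,0,-1.5,0, 0.5,0,0,-1.5,0, 0.5,0,0,-1.5,0, 0.5,0,0,0,0]' 70
python3 - <<'E'
from h import *
go([.46,-.07,.20],188)
E
```

```text
time_s: 9.38
position: [0.4465, -0.3637, 0.0435]
tool_rot: [[-0.147, -0.989, -0.002], [-0.989, 0.147, 0.002], [-0.002, 0.002, -1.0]]
ft_force: [0.3, 1.0, -0.2]
grip_width: 0.0402
gripper_force: 0.0
time_s: 10.05
position: [0.4471, -0.3648, 0.0461]
tool_rot: [[-0.149, -0.989, 0.001], [-0.989, 0.149, -0.002], [0.001, -0.001, -1.0]]
ft_force: [0.5, 0.8, 6.4]
grip_width: 0.0108
gripper_force: 71.0
time_s: 10.72
position: [0.4475, -0.3653, 0.1385]
tool_rot: [[-0.149, -0.989, 0.004], [-0.989, 0.149, -0.004], [0.004, -0.004, -1.0]]
ft_force: [0.1, -0.0, -1.1]
grip_width: 0.0105
gripper_force: 70.0
t 10.72 pos [ 0.4475 -0.3653  0.1385] yawY 171.45 q6 137.6 w 0.0105
  shift cm [-29.36   3.13  -6.27]  turn rad -0.2889
```

```bash
python3 -m crank '[0.5,-3.05,0.3,-0.75,0, 0.5,-3.05,0.3,-0.75,0, 0.5,-3.05,0.3,-0.75,0, 0.5,-3.05,0.3,-0.75,0, 0.5,-3.05,0.3,-0.75,0, 0.5,-3.05,0.3,-0.75,0, 0.5,-3.05,0.3,-0.75,0, 0.5,-3.05,0.3,-0.75,0]' 70
python3 -m crank '[0.5,0,0,0,-0.096, 0.5,0,0,0,-0.096, 0.5,0,0,0,-0.096, 0.5,0,0,0,0, 0.5,0,0,0,0, 0.5,0,0,0,0, 0.5,0,0,0,0, 0.5,0,0,0,0]' 70
python3 - <<'E'
from h import *
go([.46,-.12,.20],188)
p=shot("wrist","w4",(80,30,480,330),2)
E
```

```text
time_s: 11.38
position: [0.4589, -0.118, 0.1951]
tool_rot: [[-0.149, -0.989, -0.001], [-0.989, 0.149, 0.0], [-0.0, 0.001, -1.0]]
ft_force: [1.2, 0.1, -2.0]
grip_width: 0.0103
gripper_force: 70.0
time_s: 12.05
position: [0.4593, -0.1196, 0.195]
tool_rot: [[0.137, -0.991, -0.0], [-0.991, -0.137, 0.0], [-0.0, 0.0, -1.0]]
ft_force: [0.5, 0.1, -1.6]
grip_width: 0.0107
gripper_force: 70.0
t 12.05 pos [ 0.4593 -0.1196  0.195 ] yawY -172.14 q6 143.2 w 0.0107
  shift cm [ 0.05 -0.06 -0.5 ]  turn rad -0.0025
```

View pics/w4.png

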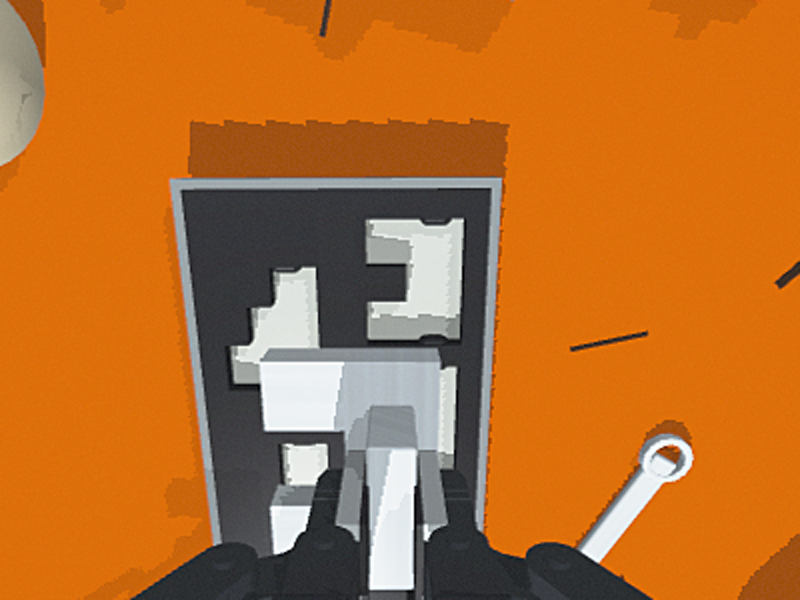

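The insert is square to the tool. The gap cutout rim is at crop x 366..463, y 219..339. The held gauge is level above the step and L cutouts.

```bash
python3 - <<'E'
from h import *
p=load("w4");F=lambda c:(80+c[0]/2,30+c[1]/2)
TL=w(p,F((171,180)),.024);TR=w(p,F((501,180)),.024); d=TL-TR; print("width",np.linalg.norm(d),"yaw",np.degrees(np.arctan2(d[1],d[0])),TL,TR)
th=np.arctan2(d[1],d[0]); ex=np.array([np.cos(th),np.sin(th),0]);ey=np.array([-np.sin(th),np.cos(th),0])
m=(TL+TR)/2+ey*.143; m[2]=0; print("insert centre",m)
L=lambda c,z:[((w(p,F(c),z)-m)@ex*1e3).round(1),((w(p,F(c),z)-m)@ey*1e3).round(1)]
for c in [(463,219),(461,339),(366,219),(368,339),(366,263),(368,302)]: print(c,L(c,.024))
print("edge left/right lower",L((205,470),.024),L((489,470),.024))
# held gauge plate: front edge corners
s=env.observe(); zp=s["position"][2]-.046+.042
print("plate end edge top corners (tool frame cm)",[(s["tool_rot"].T@(w(p,F(c),zp)-s["position"])*100).round(2) for c in [(261,362),(440,362)]])
E
```

```text
width 0.16859250555003172 yaw 7.876765180885658 [ 0.58047767 -0.17740291  0.024     ] [ 0.41347581 -0.20050731  0.024     ]
insert centre [ 0.47737961 -0.0473043   0.        ]
(463, 219) [np.float64(-65.6), np.float64(-123.5)]
(461, 339) [np.float64(-67.1), np.float64(-58.2)]
(366, 219) [np.float64(-15.0), np.float64(-123.6)]
(368, 339) [np.float64(-15.3), np.float64(-58.2)]
(366, 263) [np.float64(-14.7), np.float64(-100.6)]
(368, 302) [np.float64(-15.5), np.float64(-79.3)]
edge left/right lower [np.float64(84.0), np.float64(24.1)] [np.float64(-87.2), np.float64(24.2)]
plate end edge top corners (tool frame cm) [array([ 3.28, -3.42,  0.4 ]), array([3.28, 1.29, 0.4 ])]
```

```bash
cat >> h.py <<'E'
M=np.array([.47738,-.0473]); TH=np.radians(7.88)
EX=np.array([np.cos(TH),np.sin(TH)]); EY=np.array([-np.sin(TH),np.cos(TH)])
def loc(x,y): return M+EX*x/1e3+EY*y/1e3      # insert-local mm -> world
def toloc(X): return np.array([(X[:2]-M)@EX,(X[:2]-M)@EY])*1e3
E
python3 - <<'E'
from h import *
c=loc(-51.7,-90.7)+EY*.0006; print(c); go([*c,.052],187.9)
E
```

```text
[ 0.43852078 -0.14363723]
t 12.1 pos [ 0.4593 -0.1196  0.1951] yawY -172.12 q6 143.2 w 0.0104
  shift cm [ 2.1   2.39 14.31]  turn rad -0.0004
```

```bash
python3 -m crank '[0.5,0.35,0.4,1.5,0, 0.5,0.35,0.4,2,0, 0.5,0.35,0.4,2,0, 0.5,0.35,0.4,2,0, 0.5,0.35,0.4,2,0, 0.5,0.35,0.4,2,0, 0.5,0,0,2,0, 0.5,0,0,0.8,0]' 70
python3 -m crank '[0.5,0,0,0,0, 0.5,0,0,0,0, 0.5,0,0,0,0, 0.5,0,0,0,0, 0.5,0,0,0,0, 0.5,0,0,0,0, 0.5,0,0,0,0, 0.5,0,0,0,0]' 70
python3 - <<'E'
from h import *
c=loc(-51.7,-90.7)+EY*.0006; go([*c,.052],187.9)
p=shot("wrist","w5",(150,150,400,350),3)
E
```

```text
time_s: 12.77
position: [0.4376, -0.1434, 0.0502]
tool_rot: [[0.137, -0.991, -0.003], [-0.991, -0.137, 0.002], [-0.002, 0.002, -1.0]]
ft_force: [-0.5, 0.5, -2.9]
grip_width: 0.0101
gripper_force: 69.9
time_s: 13.43
position: [0.4386, -0.1437, 0.0523]
tool_rot: [[0.138, -0.99, 0.0], [-0.99, -0.138, -0.0], [0.0, -0.0, -1.0]]
ft_force: [-0.3, -0.5, -1.3]
grip_width: 0.01
gripper_force: 69.9
t 13.43 pos [ 0.4386 -0.1437  0.0523] yawY -172.06 q6 139.2 w 0.01
  shift cm [-0.    0.01  0.03]  turn rad 0.0007
```

View pics/w5.png

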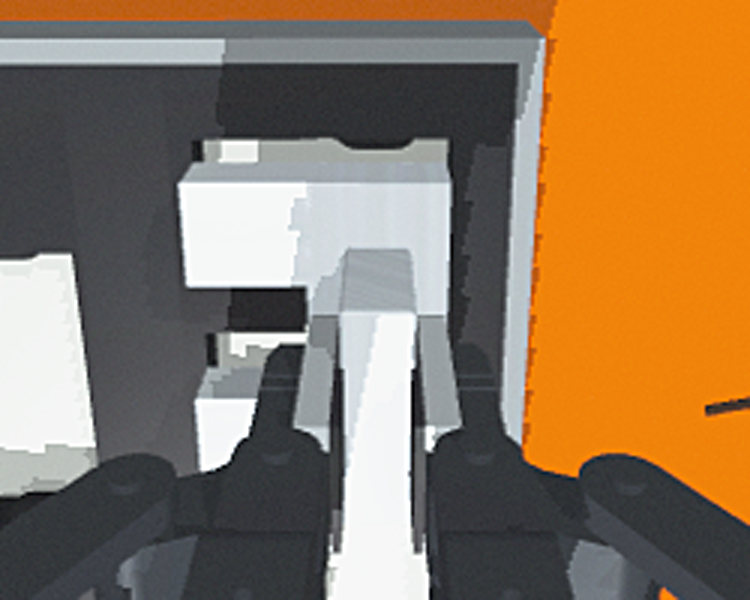

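The gauge plate top corners are at crop (179,183) and (451,183). The rim's far corners are at (193,139) and (447,139).

```bash
python3 - <<'E'
from h import *
p=load("w5");F=lambda c:(150+c[0]/3,150+c[1]/3)
for c in [(193,139),(447,139),(229,332)]: print("rim",toloc(w(p,F(c),.024)).round(1))
for c in [(179,183),(451,183),(186,287)]: print("plate top",toloc(w(p,F(c),.0483)).round(1))
for c in [(190,162),(448,162)]: print("plate bottom",toloc(w(p,F(c),.0363)).round(1))
print(toloc(env.observe()["position"]), [toloc(w(p,F(c),.024)) for c in [(519,64),(543,38)]])
E
```

```text
rim [ -14.7 -123.9]
rim [ -65.8 -124. ]
rim [-19.6 -80.3]
plate top [ -16.9 -122.9]
plate top [ -64.7 -122.9]
plate top [ -16.8 -102.7]
plate bottom [ -16.4 -122.9]
plate bottom [ -65.1 -123. ]
[-51.69715623 -90.11194099] [array([ -79.53679626, -139.27942688]), array([ -83.92043746, -144.38449322])]
```

```bash
python3 -m crank '[0.5,0,-0.04,0.5,0, 0.5,0,0,0.5,0, 0.5,0,0,0.4,0, 0.5,0,0,0.3,0, 0.5,0,0,0.3,0, 0.5,0,0,0.3,0, 0.5,0,0,0.2,0, 0.5,0,0,0,0]' 70
python3 -m crank '[0.5,0,0,0,0, 0.5,0,0,0,0, 0.5,0,0,0,0, 0.5,0,0,0,0, 0.5,0,0,0,0, 0.5,0,0,0,0, 0.5,0,0,0,0, 0.5,0,0,0,0]' 70
python3 - <<'E'
from h import *
s=env.observe();print(toloc(s["position"]),s["position"],s["ft_force"],s["grip_width"])
E
```

```text
time_s: 14.15
position: [0.4387, -0.1434, 0.0281]
tool_rot: [[0.138, -0.99, 0.0], [-0.99, -0.138, -0.0], [0.0, -0.0, -1.0]]
ft_force: [-4.9, 3.8, 18.4]
grip_width: 0.0105
gripper_force: 72.8
time_s: 14.82
position: [0.4387, -0.1434, 0.0281]
tool_rot: [[0.138, -0.99, 0.0], [-0.99, -0.138, -0.0], [0.0, -0.0, -1.0]]
ft_force: [-4.9, 3.9, 17.8]
grip_width: 0.0104
gripper_force: 72.8
[-51.46845333 -89.85403644] [ 0.43871642 -0.14336184  0.02808444] [-4.87517183  3.88502209 17.84436668] 0.010386405773545843
```

```bash
python3 -m crank '[3,0,0,0,0, 3,0,0,0,0, 3,0,0,0,0, 3,0,0,-1,0, 3,0,0,-1.5,0, 3,0,0,-1.5,0, 0,0,0,0,0, 0,0,0,0,0]' 40
python3 -m crank '[0,0,0,0,0, 0,0,0,0,0, 0,0,0,0,0, 0,0,0,0.6,0, 0,0,0,0.6,0, 0,0,0,0.4,0, 0,0,0,0.3,0, 0,0,0,0,0]' 40
python3 - <<'E'
from h import *
s=env.observe();print(s["position"],s["ft_force"],s["grip_width"])
E
```

```text
time_s: 15.48
position: [0.4391, -0.1438, 0.0672]
tool_rot: [[0.138, -0.99, 0.001], [-0.99, -0.138, -0.001], [0.001, -0.001, -1.0]]
ft_force: [-0.2, 0.6, -0.2]
grip_width: 0.0069
gripper_force: 0.0
time_s: 16.15
position: [0.4387, -0.1435, 0.0499]
tool_rot: [[0.139, -0.99, 0.0], [-0.99, -0.139, -0.001], [0.001, -0.0, -1.0]]
ft_force: [-10.2, 3.9, 34.3]
grip_width: 0.0002
gripper_force: 17.2
[ 0.43869213 -0.14345658  0.04988123] [-10.20956302   3.89305828  34.33406436] 0.00019065929236951294
```

```bash
python3 -m crank '[0,0,0,-2,0, 0,0,0,-3,0, 4,1,-0.5,-3,0, 4,3,-1.6,-0.5,0, 4,3,-1.6,0,0, 4,3,-1.6,0,0, 4,3,-1.6,0,0, 4,3,-1.6,0,0]' 40
python3 -m crank '[4,2.5,-1.4,0,0, 4,1.5,-0.8,0,0, 4,0.5,-0.3,0,0, 4,0,0,0,0, 4,0,0,0,0, 4,0,0,0,0, 4,0,0,0,0, 4,0,0,0,0]' 40
python3 - <<'E'
from h import *
go([.5797,-.3328,.062])
p=shot("wrist","w6",(150,120,430,330),2.5)
E
```

```text
time_s: 16.82
position: [0.5458, -0.2916, 0.1323]
tool_rot: [[0.138, -0.99, -0.001], [-0.99, -0.138, 0.001], [-0.001, 0.001, -1.0]]
ft_force: [0.1, 0.6, 1.1]
grip_width: 0.0405
gripper_force: 0.0
time_s: 17.48
position: [0.5759, -0.3308, 0.1335]
tool_rot: [[0.139, -0.99, 0.0], [-0.99, -0.139, -0.0], [0.0, -0.0, -1.0]]
ft_force: [0.0, 0.2, 0.6]
grip_width: 0.0403
gripper_force: 0.0
t 17.48 pos [ 0.5759 -0.3308  0.1335] yawY -172.03 q6 132.0 w 0.0403
  shift cm [ 0.25 -0.34  7.15]
```

View pics/w6.png

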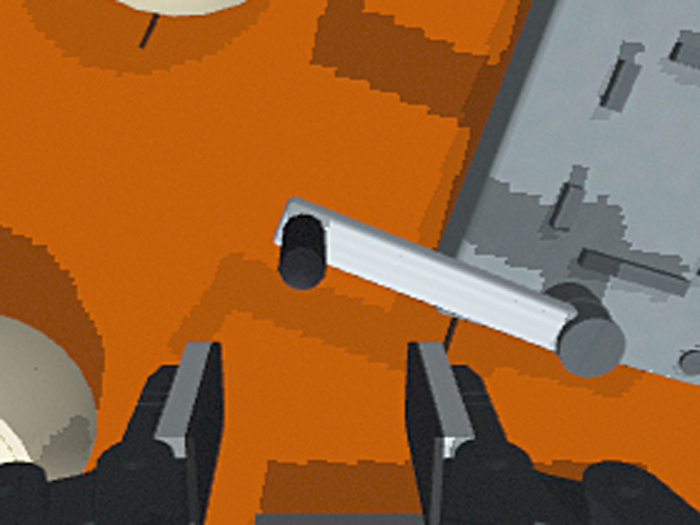

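The post is at crop (302,266), as expected. Descending and gripping.

```bash
python3 -m crank '[4,0.12,-0.17,1.5,0, 4,0.12,-0.17,1.5,0, 4,0,0,1.5,0, 4,0,0,1.5,0, 4,0,0,0.8,0, 4,0,0,0.2,0, 0.5,0,0,0,0, 0.5,0,0,0,0]' 40
python3 -m crank '[0.5,0,0,0,0, 0.5,0,0,0,0, 0.5,0,0,0,0, 0.5,0,0,0,0, 0.5,0,0,0,0, 0.5,0,0,0,0, 0.5,0,0,0,0, 0.5,0,0,0,0]' 40
python3 - <<'E'
from h import *
p=load("w6"); print(w(p,(150+302/2.5,120+266/2.5),.086))
s=env.observe(); P=s["position"][:2]; H=np.array([.4777,-.3106]); r=P-H; print(P,s["position"][2],"r",np.linalg.norm(r),np.degrees(np.arctan2(r[1],r[0])),s["grip_width"])
R=s["tool_rot"].T
rot=lambda a:np.array([[np.cos(a),-np.sin(a)],[np.sin(a),np.cos(a)]])
q=P; r=r/np.linalg.norm(r)*.104
for k in range(1,17):
    n=H+rot(-k*1.52/16)@r; d=R@np.array([*(n-q),0]); print((d*100).round(2)[:2].tolist(),end=" "); q=n
E
```

```text
time_s: 18.2
position: [0.5802, -0.3335, 0.0641]
tool_rot: [[0.138, -0.99, 0.001], [-0.99, -0.138, -0.001], [0.001, -0.001, -1.0]]
ft_force: [-0.3, -1.1, -0.5]
grip_width: 0.0168
gripper_force: 0.0
time_s: 18.87
position: [0.5799, -0.3336, 0.0642]
tool_rot: [[0.138, -0.99, 0.001], [-0.99, -0.138, -0.001], [0.001, -0.001, -1.0]]
ft_force: [-3.6, 1.2, 6.8]
grip_width: 0.0124
gripper_force: 39.5
[ 0.5800355  -0.33674762  0.086     ]
[ 0.57993288 -0.33355656] 0.06417347113547343 r 0.10477864992001414 -12.655929178212386 0.012417437256806779
[0.88, 0.46] [0.87, 0.48] [0.82, 0.56] [0.76, 0.63] [0.7, 0.7] [0.63, 0.76] [0.55, 0.82] [0.47, 0.87] [0.39, 0.91] [0.3, 0.94] [0.21, 0.97] [0.12, 0.98] [0.02, 0.99] [-0.07, 0.99] [-0.16, 0.97] [-0.25, 0.95]
```

```bash
python3 -m crank '[0.5,0.88,0.46,0,0, 0.5,0.87,0.48,0,0, 0.5,0.82,0.56,0,0, 0.5,0.76,0.63,0,0, 0.5,0.7,0.7,0,0, 0.5,0.63,0.76,0,0, 0.5,0.55,0.82,0,0, 0.5,0.47,0.87,0,0]' 40
python3 -m crank '[0.5,0.39,0.91,0,0, 0.5,0.3,0.94,0,0, 0.5,0.21,0.97,0,0, 0.5,0.12,0.98,0,0, 0.5,0.02,0.99,0,0, 0.5,-0.07,0.99,0,0, 0.5,-0.16,0.9,0,0, 0.5,-0.2,0.8,0,0]' 40
python3 -m crank '[0.5,0,0,0,0, 0.5,0,0,0,0, 0.5,0,0,0,0, 4,0,0,0,0, 4,0,0,0,0, 4,0,0,0,0, 4,0,0,-2,0, 4,0,0,-3,0]' 40
python3 - <<'E'
from h import *
go([.43,.12,.25],188)
E
```

```text
time_s: 19.53
position: [0.5366, -0.3997, 0.0643]
tool_rot: [[0.137, -0.991, 0.006], [-0.991, -0.137, -0.005], [0.006, -0.005, -1.0]]
ft_force: [7.2, -3.8, 1.7]
grip_width: 0.0126
gripper_force: 39.2
time_s: 20.2
position: [0.4627, -0.4163, 0.0645]
tool_rot: [[0.136, -0.991, 0.005], [-0.991, -0.136, -0.006], [0.006, -0.004, -1.0]]
ft_force: [41.5, -8.2, 1.1]
grip_width: 0.0121
gripper_force: 40.9
time_s: 20.87
position: [0.4608, -0.4121, 0.1106]
tool_rot: [[0.138, -0.99, -0.005], [-0.99, -0.138, 0.006], [-0.006, 0.004, -1.0]]
ft_force: [0.0, -1.5, -0.3]
grip_width: 0.0402
gripper_force: 0.0
t 20.87 pos [ 0.4608 -0.4121  0.1106] yawY -172.07 q6 119.3 w 0.0402
  shift cm [-53.21  -4.24 -13.61]  turn rad -0.0012
```

```bash
python3 -m crank '[4,-3.6,-0.32,-2,0, 4,-3.6,-0.32,-2,0, 4,-3.6,-0.32,-2,0, 4,-3.6,-0.32,-2,0, 4,-3.6,-0.32,-2,0, 4,-3.6,-0.32,-2,0, 4,-3.6,-0.32,-2,0, 4,-3.6,-0.32,0,0]' 40
python3 -m crank '[4,-3.8,-0.32,0,0, 4,-3.8,-0.32,0,0, 4,-3.8,-0.32,0,0, 4,-3.8,-0.32,0,0, 4,-3.8,-0.32,0,0, 4,-3.8,-0.32,0,0, 4,-3.8,-0.32,0,0, 4,-3.8,-0.32,0,0]' 40
python3 -m crank '[4,0,0,0,0, 4,0,0,0,0, 4,0,0,0,0, 4,0,0,0,0, 4,0,0,0,0, 4,0,0,0,0, 4,0,0,0,0, 4,0,0,0,0]' 40
python3 - <<'E'
from h import *
go([.43,.20,.25],188)
p=shot("wrist","w7",(80,0,480,300),2)
E
```

```text
time_s: 21.53
position: [0.448, -0.1235, 0.2564]
tool_rot: [[0.138, -0.99, 0.005], [-0.99, -0.138, -0.003], [0.004, -0.004, -1.0]]
ft_force: [1.5, 0.2, 0.1]
grip_width: 0.0398
gripper_force: 0.0
time_s: 22.2
position: [0.4229, 0.1173, 0.252]
tool_rot: [[0.215, -0.977, 0.003], [-0.975, -0.215, 0.054], [-0.052, -0.015, -0.999]]
ft_force: [-0.4, -0.3, -0.7]
grip_width: 0.0402
gripper_force: 0.0
time_s: 22.87
position: [0.4238, 0.116, 0.2524]
tool_rot: [[0.212, -0.977, 0.004], [-0.976, -0.212, 0.053], [-0.051, -0.016, -0.999]]
ft_force: [1.0, 1.5, 1.1]
grip_width: 0.04
gripper_force: 0.0
t 22.87 pos [0.4238 0.116  0.2524] yawY -167.76 q6 165.2 w 0.04
  shift cm [-8.06 -2.39  0.69]  turn rad 0.074
```

View pics/w7.png

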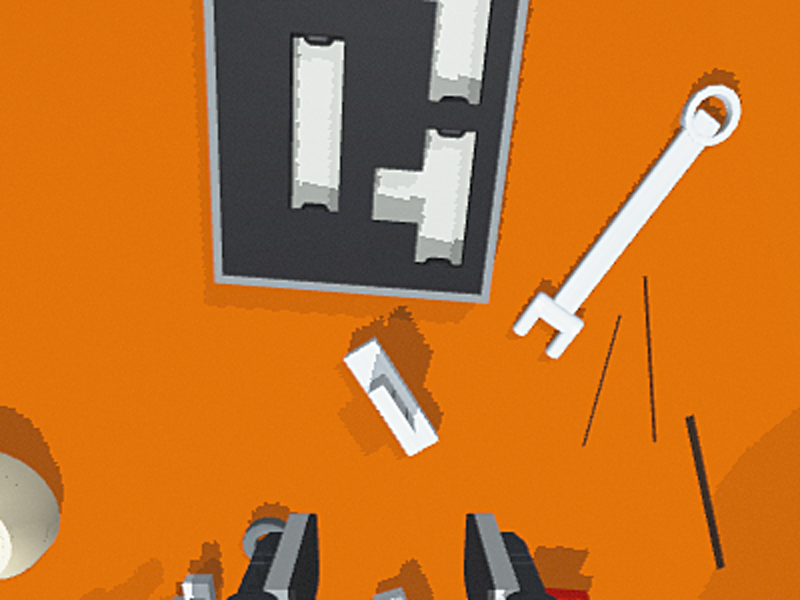

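The wrist joint is at its limit here, so I must turn half round. The picture gives the bar cutout at (291..342, 37..210), the tee cutout at (373..475, 128..265), and the bar gauge around (391,397).

```bash
python3 - <<'E'
from h import *
p=load("w7");F=lambda c:(80+c[0]/2,0+c[1]/2)
L=lambda c,z:toloc(w(p,F(c),z)).round(1).tolist()
print("ins corners (want +-85,143)",L((216,283),.024),L((488,302),.024))
print("bar",[L(c,.024) for c in [(291,37),(344,37),(339,210),(290,210)]])
print("tee",[L(c,.024) for c in [(425,128),(475,130),(465,265),(415,263),(373,168),(372,219)]])
print("ell end",[L(c,.024) for c in [(430,100),(480,104)]])
print("bar gauge plate top?",[w(p,F(c),.012).round(4).tolist() for c in [(345,358),(375,339),(437,437),(407,456)]])
E
python3 -m crank '[4,0,0,0,-0.125, 4,0,0,0,-0.125, 4,0,0,0,-0.125, 4,0,0,0,-0.125, 4,0,0,0,-0.125, 4,0,0,0,-0.125, 4,0,0,0,-0.125, 4,0,0,0,-0.125]' 40
python3 -m crank '[4,0,0,0,-0.125, 4,0,0,0,-0.125, 4,0,0,0,-0.125, 4,0,0,0,-0.125, 4,0,0,0,-0.125, 4,0,0,0,-0.125, 4,0,0,0,-0.125, 4,0,0,0,-0.125]' 40
python3 -m crank '[4,0,0,0,-0.125, 4,0,0,0,-0.125, 4,0,0,0,-0.125, 4,0,0,0,-0.125, 4,0,0,0,-0.125, 4,0,0,0,-0.125, 4,0,0,0,-0.125, 4,0,0,0,-0.125]' 40
python3 - <<'E'
from h import *
go([.48,.22,.25],8)
p=shot("wrist","w8",(80,0,480,300),2)
E
```

```text
ins corners (want +-85,143) [83.0, 142.6] [-85.7, 140.9]
bar [[38.4, 9.2], [10.1, 7.1], [9.0, 94.3], [37.9, 96.5]]
tee [[-37.2, 47.3], [-65.3, 46.2], [-68.7, 119.8], [-38.4, 121.0], [-9.5, 70.1], [-10.7, 97.8]]
ell end [[-38.6, 33.3], [-66.3, 33.2]]
bar gauge plate top? [[0.4538, 0.1386, 0.012], [0.4368, 0.1216, 0.012], [0.3801, 0.1809, 0.012], [0.3974, 0.1998, 0.012]]
time_s: 23.58
position: [0.4237, 0.1161, 0.2524]
tool_rot: [[0.939, -0.343, 0.004], [-0.343, -0.938, 0.053], [-0.014, -0.052, -0.999]]
ft_force: [-0.6, 0.2, -0.4]
grip_width: 0.0398
gripper_force: 0.0
time_s: 24.25
position: [0.4237, 0.1161, 0.2524]
tool_rot: [[0.796, 0.605, 0.004], [0.604, -0.795, 0.053], [0.036, -0.04, -0.999]]
ft_force: [-0.7, 0.5, -0.2]
grip_width: 0.04
gripper_force: 0.0
time_s: 24.92
position: [0.4237, 0.1161, 0.2524]
tool_rot: [[-0.079, 0.997, 0.004], [0.995, 0.079, 0.053], [0.053, 0.009, -0.999]]
ft_force: [-0.4, -0.0, 0.1]
grip_width: 0.0398
gripper_force: 0.0
t 24.92 pos [0.4237 0.1161 0.2524] yawY 4.51 q6 -7.0 w 0.0398
  shift cm [9.88 6.43 0.82]  turn rad -0.0608
```

View pics/w8.png

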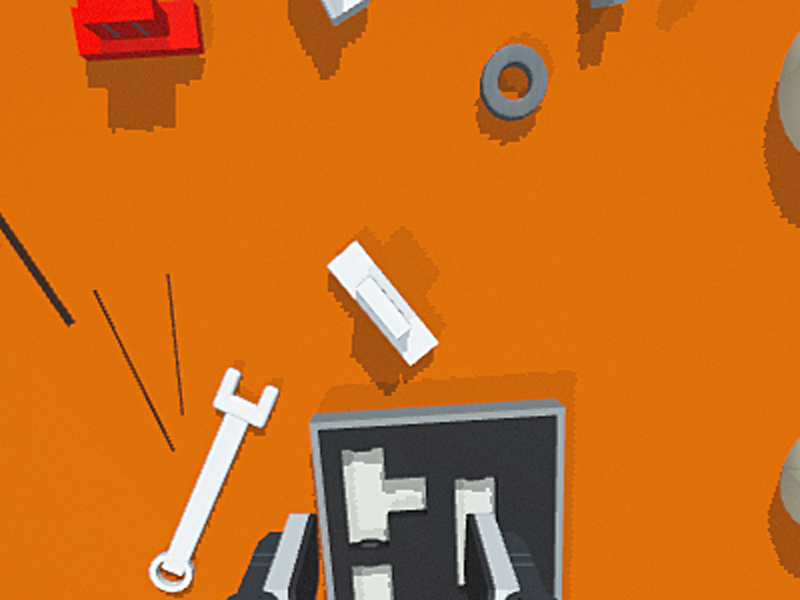

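The tool picked up a 3° tilt at the joint-6 limit. The bar gauge is visible around (383,303). I'll undo the tilt by driving gently against the opposite limit of joint 6.

```bash
python3 -m crank '[4,0,0,0,-0.125, 4,0,0,0,-0.125, 4,0,0,0,-0.125, 4,0,0,0,-0.125, 4,0,0,0,-0.125, 4,0,0,0,-0.125, 4,0,0,0,-0.125, 4,0,0,0,-0.125]' 40 | sed -n 1,2p
python3 -m crank '[4,0,0,0,-0.125, 4,0,0,0,-0.125, 4,0,0,0,-0.125, 4,0,0,0,-0.125, 4,0,0,0,-0.125, 4,0,0,0,-0.125, 4,0,0,0,-0.125, 4,0,0,0,-0.125]' 40 |sed -n 1,2p
python3 -m crank '[4,0,0,0,-0.125, 4,0,0,0,-0.125, 4,0,0,0,-0.125, 4,0,0,0,-0.125, 4,0,0,0,-0.125, 4,0,0,0,-0.115, 4,0,0,0,0, 4,0,0,0,0]' 40 | sed -n 1,3p
python3 -m crank '[4,1,0,0,0, 4,1,0,0,0, 4,0,0,0,0, 4,0,0,0,0, 4,0,0,0,0, 4,0,0,0,0, 4,0,0,0,0, 4,0,0,0,0]' 40
python3 -c "
from h import *
s=env.observe();print(s['q'].round(2),s['tool_rot'][:,2].round(4),s['position'])"
```

```text
time_s: 25.63
position: [0.4237, 0.1161, 0.2524]
time_s: 26.3
position: [0.4237, 0.1161, 0.2524]
time_s: 26.97
position: [0.4237, 0.1161, 0.2524]
tool_rot: [[-0.328, -0.945, 0.004], [-0.943, 0.328, 0.053], [-0.052, 0.013, -0.999]]
time_s: 27.63
position: [0.4176, 0.102, 0.2516]
tool_rot: [[-0.328, -0.945, 0.004], [-0.943, 0.328, 0.05], [-0.048, 0.012, -0.999]]
ft_force: [0.1, 0.4, -0.6]
grip_width: 0.0399
gripper_force: 0.0
[  -3.92    8.28   90.06    2.88   81.62 -165.19] [ 0.0041  0.0496 -0.9988] [0.41764424 0.10198833 0.25160364]
```

```bash

python3 -m crank '[4,1,0,0,0, 4,1,0,0,0, 4,1,0,0,0, 4,1,0,0,0, 4,1,0,0,0, 4,1,0,0,0, 4,1,0,0,0, 4,1,0,0,0]' 40 | sed -n 2,3p
python3 -m crank '[4,1,0,0,0, 4,1,0,0,0, 4,1,0,0,0, 4,1,0,0,0, 4,1,0,0,0, 4,1,0,0,0, 4,1,0,0,0, 4,1,0,0,0]' 40 | sed -n 2,3p
python3 -c "
from h import *
s=env.observe();print(s['q'].round(2),s['tool_rot'][:,2].round(4),s['position'])"
```

```text
position: [0.3941, 0.0716, 0.2506]
tool_rot: [[-0.376, -0.927, 0.0], [-0.927, 0.376, 0.011], [-0.01, 0.004, -1.0]]
position: [0.3698, 0.0446, 0.2505]
tool_rot: [[-0.42, -0.907, -0.006], [-0.907, 0.42, -0.028], [0.028, -0.006, -1.0]]
[ -10.33    2.84   96.52   -1.66   80.68 -165.21] [-0.0058 -0.0279 -0.9996] [0.36975623 0.0445725  0.25045621]
```

```bash

python3 -m crank '[4,0,0,0,0.125, 4,0,0,0,0.125, 4,0,0,0,0.125, 4,0,0,0,0.125, 4,0,0,0,0.125, 4,0,0,0,0.125, 4,0,0,0,0.125, 4,0,0,0,0.125]' 40 | sed -n 1p
python3 -m crank '[4,0,0,0,0.125, 4,0,0,0,0.125, 4,0,0,0,0.125, 4,0,0,0,0.125, 4,0,0,0,0.125, 4,0,0,0,0.125, 4,0,0,0,0.125, 4,0,0,0,0.125]' 40 | sed -n 1p
python3 -m crank '[4,0,0,0,0.125, 4,0,0,0,0.125, 4,0,0,0,0.125, 4,0,0,0,0.125, 4,0,0,0,0.125, 4,0,0,0,0.125, 4,0,0,0,0.125, 4,0,0,0,0.125]' 40 | sed -n 1p
python3 -m crank '[4,0,0,0,0.125, 4,0,0,0,0.125, 4,0,0,0,0.125, 4,0,0,0,0.125, 4,0,0,0,0.125, 4,0,0,0,0.125, 4,0,0,0,0.125, 4,0,0,0,0.125]' 40 | sed -n 1p
python3 -m crank '[4,0,0,0,0.125, 4,0,0,0,0.125, 4,0,0,0,0.125, 4,0,0,0,0.125, 4,0,0,0,0.125, 4,0,0,0,0.125, 4,0,0,0,0.125, 4,0,0,0,0.125]' 40 | sed -n 1p
python3 -m crank '[4,0,0,0,0.125, 4,0,0,0,0.125, 4,0,0,0,0.125, 4,0,0,0,0.125, 4,0,0,0,0.125, 4,0,0,0,0.125, 4,0,0,0,0, 4,0,0,0,0]' 40 | sed -n 1,3p
python3 -c "
from h import *
s=env.observe();print(s['q'].round(2),s['tool_rot'].round(4),s['position'])"
```

```text
time_s: 29.63
time_s: 30.3
time_s: 30.97
time_s: 31.63
time_s: 32.3
time_s: 32.97
position: [0.37, 0.0448, 0.2505]
tool_rot: [[0.103, -0.995, -0.006], [-0.994, -0.103, -0.028], [0.027, 0.008, -1.0]]
[-10.3    2.86  96.5   -1.64  80.68 164.05] [[ 0.103  -0.9947 -0.0057]
 [-0.9943 -0.1028 -0.0276]
 [ 0.0269  0.0085 -0.9996]] [0.36998459 0.04478564 0.25046251]
```

```bash

python3 -m crank '[4,-1,0,0,0, 4,-1,0,0,0, 4,-1,0,0,0, 4,-1,0,0,0, 4,-1,0,0,0, 4,0,0,0,0, 4,0,0,0,0, 4,0,0,0,0]' 40 | sed -n 1p
python3 -c "
from h import *
s=env.observe();print(s['q'].round(2),s['tool_rot'].round(4),s['position'])"
```

```text
time_s: 33.63
[ -7.63   2.13  97.35  -0.36  80.6  165.2 ] [[ 0.1259 -0.992  -0.0023]
 [-0.992  -0.1259 -0.0059]
 [ 0.0055  0.0031 -1.    ]] [0.36093807 0.06860153 0.2499237 ]
```

```bash

python3 -m crank '[4,-1,0,0,0, 4,-0.3,0,0,0, 4,0,0,0,0, 4,0,0,0,0, 4,0,0,0,-0.125, 4,0,0,0,-0.125, 4,0,0,0,-0.125, 4,0,0,0,-0.125]' 40 | sed -n 1p
python3 -c "
from h import *
s=env.observe();print(s['q'].round(2),s['tool_rot'].round(4),s['position'])
go([.415,.16,.2],-46.2)"
```

```text
time_s: 34.3
[-7.130e+00  1.900e+00  9.761e+01  3.000e-02  8.059e+01  1.362e+02] [[ 5.971e-01 -8.022e-01 -1.600e-03]
 [-8.022e-01 -5.971e-01  6.000e-04]
 [-1.500e-03  9.000e-04 -1.000e+00]] [0.35829913 0.07368762 0.24987476]
t 34.3 pos [0.3583 0.0737 0.2499] yawY -143.34 q6 136.2 w 0.0403
  shift cm [-3.53 -9.71  4.98]  turn rad 1.4462
```

```bash

python3 -m crank '[4,-0.9,-2.4,1.2,0, 4,-0.9,-2.4,1.2,0, 4,-0.9,-2.4,1.2,0, 4,-0.9,-2.5,1.2,0, 4,0,0,0,-0.125, 4,0,0,0,-0.125, 4,0,0,0,-0.125, 4,0,0,0,-0.125]' 40 | sed -n 1p
python3 -m crank '[4,0,0,0,-0.125, 4,0,0,0,-0.125, 4,0,0,0,-0.125, 4,0,0,0,-0.125, 4,0,0,0,-0.125, 4,0,0,0,-0.125, 4,0,0,0,-0.125, 4,0,0,0,-0.125]' 40 | sed -n 1p
python3 -m crank '[4,0,0,0,-0.125, 4,0,0,0,-0.125, 4,0,0,0,-0.125, 4,0,0,0,-0.125, 4,0,0,0,-0.125, 4,0,0,0,-0.125, 4,0,0,0,-0.125, 4,0,0,0,-0.125]' 40 | sed -n 1p
python3 -m crank '[4,0,0,0,-0.125, 4,0,0,0,-0.125, 4,0,0,0,-0.125, 4,0,0,0,-0.125, 4,0,0,0,-0.125, 4,0,0,0,-0.125, 4,0,0,0,0, 4,0,0,0,0]' 40 | sed -n 1p
python3 -c "
from h import *
s=env.observe();print(s['q'].round(2),s['tool_rot'].round(4)[:,2])
go([.417,.16,.2],43.2)
shot('wrist','w9',(100,50,500,350),2)"
```

```text
time_s: 34.97
time_s: 35.63
time_s: 36.3
time_s: 36.97
[ 5.760e+00  1.289e+01  9.286e+01  5.000e-02  7.434e+01 -3.655e+01] [-1.7e-03  7.0e-04 -1.0e+00]
t 36.97 pos [0.4151 0.1602 0.2018] yawY 42.3 q6 -36.6 w 0.0399
  shift cm [-0.14  0.13  0.18]  turn rad -0.0157
```

View pics/w9.png

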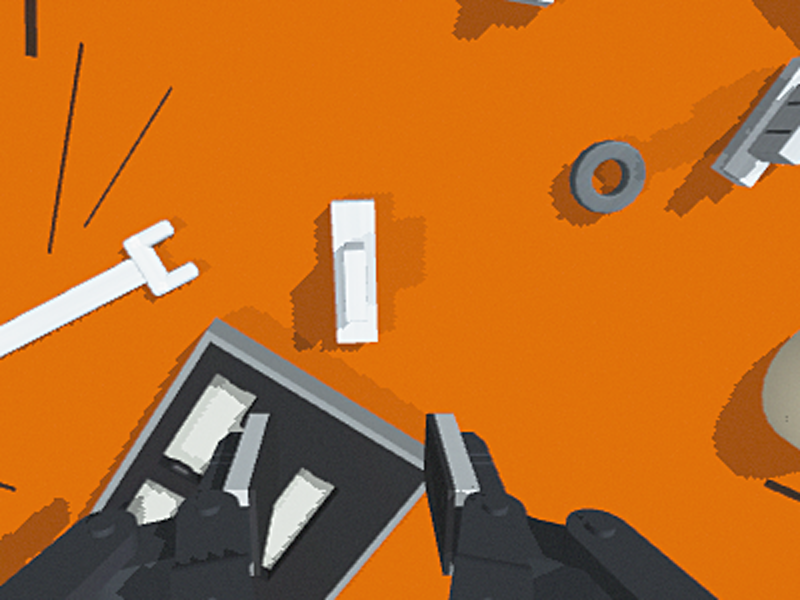

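The bar lies square in the view, plate (331..378, 201..344), rib top near (355,284).

```bash
python3 - <<'E'
from h import *
p=load("w9");F=lambda c:(100+c[0]/2,50+c[1]/2)
a=np.array([w(p,F(c),.012)[:2] for c in [(331,201),(375,201),(378,342),(338,344)]])
print(a.round(4),"len",np.linalg.norm(a[0]-a[3]),"wid",np.linalg.norm(a[0]-a[1]),np.linalg.norm(a[2]-a[3])); d=a[0]+a[1]-a[2]-a[3]
yw=np.degrees(np.arctan2(d[1],d[0])); c=a.mean(0); print("c",c,"yaw y",yw,"rib",w(p,F((355,284)),.038)); go([*c,.016],yw-90)
E
```

```text
[[0.3791 0.1834]
 [0.3973 0.2   ]
 [0.4563 0.1397]
 [0.4392 0.1224]] len 0.0856870747245112 wid 0.02462434036223545 0.024273263938959833
c [0.41797306 0.16137882] yaw y 134.4353551062813 rib [0.41661059 0.16213465 0.038     ]
t 37.02 pos [0.4151 0.1602 0.2018] yawY 42.29 q6 -36.5 w 0.0404
  shift cm [-0.14  0.31 18.58]  turn rad -0.0375
```

```bash

python3 -m crank '[4,-0.05,0.25,2,-0.03, 4,0,0,2.8,0, 4,0,0,2.8,0, 4,0,0,2.8,0, 4,0,0,2.8,0, 4,0,0,2.6,0, 4,0,0,1.7,0, 4,0,0,1,0]' 70 
python3 -m crank '[4,0,0,0,0, 0.5,0,0,0,0, 0.5,0,0,0,0, 0.5,0,0,0,0, 0.5,0,0,0,0, 0.5,0,0,0,0, 0.5,0,0,0,0, 0.5,0,0,0,0]' 70
python3 -c "
from h import *
go([.417,.16,.2],43.2)"
python3 -m crank '[0.5,0,0,-0.5,0, 0.5,0,0,-1,0, 0.5,0,0,-2,0, 0.5,0,0,-2.5,0, 0.5,0,0,-2.5,0, 0.5,0,0,-2.5,0, 0.5,0,0,-1,0, 0.5,0,0,0,0]' 70
python3 -c "
from h import *
go([*loc(23.9,51.8),.14],7.9)"
```

```text
time_s: 37.68
position: [0.4162, 0.1616, 0.0149]
tool_rot: [[-0.695, 0.719, -0.004], [0.719, 0.695, 0.0], [0.003, -0.003, -1.0]]
ft_force: [-0.9, 0.1, -0.3]
grip_width: 0.0399
gripper_force: 0.0
time_s: 38.35
position: [0.4174, 0.1617, 0.0177]
tool_rot: [[-0.697, 0.717, 0.0], [0.717, 0.697, 0.001], [0.0, 0.001, -1.0]]
ft_force: [-0.3, -0.6, 7.3]
grip_width: 0.0107
gripper_force: 69.5
t 38.35 pos [0.4174 0.1617 0.0177] yawY 44.22 q6 -38.3 w 0.0107
  shift cm [ -0.09  -0.13 -18.23]  turn rad 0.0178
time_s: 39.02
position: [0.4179, 0.1618, 0.1393]
tool_rot: [[-0.698, 0.716, 0.003], [0.716, 0.698, 0.001], [-0.001, 0.003, -1.0]]
ft_force: [0.7, -0.3, -0.3]
grip_width: 0.0106
gripper_force: 68.5
t 39.02 pos [0.4179 0.1618 0.1393] yawY 44.24 q6 -38.3 w 0.0106
  shift cm [-16.37  -5.33  -0.07]  turn rad 0.6343
```

```bash
python3 -c "
from h import *
go([*loc(0,-30),.19],7.9)"
```

```text
t 39.02 pos [0.4179 0.1618 0.1393] yawY 44.24 q6 -38.3 w 0.0106
  shift cm [-21.55 -12.09  -5.08]  turn rad 0.6343
```

```bash

python3 -m crank '[0.5,-2.7,-1.5,-0.65,0, 0.5,-2.7,-1.5,-0.65,0, 0.5,-2.7,-1.5,-0.65,0, 0.5,-2.7,-1.5,-0.65,0, 0.5,-2.7,-1.5,-0.65,0, 0.5,-2.7,-1.5,-0.65,0, 0.5,-2.7,-1.5,-0.65,0, 0.5,-2.7,-1.5,-0.65,0]' 70 |sed -n 1p
python3 -m crank '[0.5,0,0,0,0.125, 0.5,0,0,0,0.125, 0.5,0,0,0,0.125, 0.5,0,0,0,0.125, 0.5,0,0,0,0.125, 0.5,0,0,0,0.01, 0.5,0,0,0,0, 0.5,0,0,0,0]' 70 | sed -n 1p
python3 - <<'E'
from h import *
go([*loc(0,-30),.19],7.9)
p=shot("wrist","w10",(80,0,480,300),2)
g=cv2.cvtColor(p["color"],cv2.COLOR_RGB2HSV)
m=((g[:,:,1]<60)&(g[:,:,2]>130)).astype(np.uint8)
n,l,st,ce=cv2.connectedComponentsWithStats(m)
for i in range(1,n):
    if st[i,4]>250: print(st[i],ce[i].round(1), toloc(w(p,ce[i],.016)).round(1))
E
```

```text
time_s: 39.68
time_s: 40.35
t 40.35 pos [ 0.4817 -0.0768  0.188 ] yawY 8.06 q6 -31.1 w 0.0103
  shift cm [-0.02 -0.02 -0.2 ]  turn rad 0.0027
[  73    0   87  152 3297] [113.4  69. ] [-158.4   91.7]
[ 182    8  189  276 3753] [276.3 108.6] [ 0.5 55.8]
[ 207   37   60   82 3025] [231.2  77.5] [-43.9  84.5]
[ 515   44   45   99 3374] [540.5  97.6] [264.6  67.1]
[ 286   67   30   91 2414] [300.2 111.6] [24.9 53. ]
[  214   133   121   193 10237] [264.9 228. ] [-12.  -74.8]
[ 390  277   86   78 4601] [435.4 312.6] [ 205.7 -190.6]
[258 340  27  28 586] [271.1 354.3] [  -5.1 -259.6]
```

View pics/w10.png

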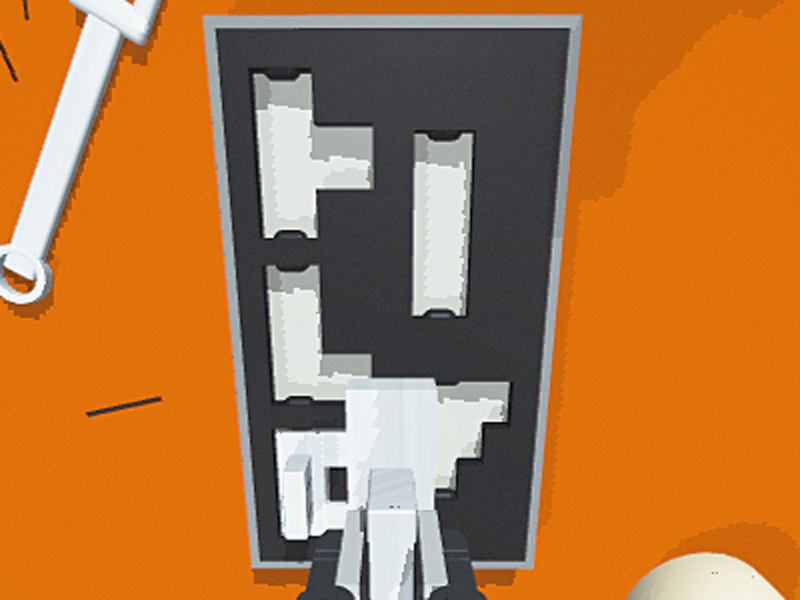

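The bar slot rim is (414..473, 131..317), the tee slot (252..373, 70..238), the step and ell slots are partly visible, and the gap gauge is seated at lower left.

```bash
python3 - <<'E'
from h import *
p=load("w10");F=lambda c:(80+c[0]/2,0+c[1]/2)
W=lambda c,z=.024:w(p,F(c),z)[:2]
C=np.array([W(c) for c in [(204,17),(582,15),(535,567),(251,567)]]); Q=np.array([[-85,143],[85,143],[85,-143],[-85,-143]])/1e3
A=Q;B=C-C.mean(0);U,S,V=np.linalg.svd(A.T@B);R=(U@V).T;print("scale",S.sum()/(A**2).sum(),"yaw",np.degrees(np.arctan2(R[1,0],R[0,0])),"centre",C.mean(0),"resid mm",((B@R-A)*1e3).round(1).tolist())
L=lambda c:((W(c)-C.mean(0))@R*1e3).round(1)
for n,cs in {"bar":[(414,133),(473,131),(467,317),(412,316)],"tee head":[(252,73),(311,73),(318,237),(263,238)],"tee stem":[(372,125),(373,190)],"ell":[(266,266),(319,266)],"step":[(509,382),(509,423)]}.items():
    a=np.array([L(c) for c in cs]); print(n,a.tolist(),a.mean(0).round(2))
s=env.observe(); print("tcp in this frame",(s["position"][:2]-C.mean(0))@R*1e3)
zp=s["position"][2]-.0177+.012
print("bar plate end (tool cm)",[(s["tool_rot"].T@(w(p,F(c),zp)-s["position"])*100).round(2) for c in [(347,391),(435,391)]])
E
```

```text
scale 0.9957016866381164 yaw 8.181524751427158 centre [ 0.47850907 -0.04855655] resid mm [[0.5, -1.0], [-0.4, -0.7], [0.6, 0.9], [-0.7, 0.9]]
bar [[10.1, 94.7], [38.0, 95.5], [38.6, 8.0], [10.0, 8.5]] [24.18 51.68]
tee head [[-64.7, 119.9], [-37.5, 119.8], [-37.3, 47.8], [-64.8, 47.4]] [-51.08  83.72]
tee stem [[-9.8, 98.2], [-9.6, 69.6]] [-9.7 83.9]
ell [[-64.3, 33.9], [-37.4, 33.8]] [-50.85  33.85]
step [[62.7, -27.0], [64.1, -50.4]] [ 63.4 -38.7]
tcp in this frame [ -0.81815844 -28.41559191]
bar plate end (tool cm) [array([ 4.12, -1.13,  0.58]), array([4.13, 1.17, 0.57])]
```

```bash
sed -i 's/^M=.*/M=np.array([.4783,-.0483]); TH=np.radians(8.05)/' h.py; python3 -c "
from h import *
go([*loc(24.2,51.7),.045],8.05)"
```

```text
t 40.4 pos [ 0.4817 -0.0768  0.1882] yawY 8.03 q6 -31.0 w 0.0107
  shift cm [ 8.02  2.51 14.32]  turn rad -0.0004
```

```bash

python3 -m crank '[0.5,1.2,0.36,1,0, 0.5,1.2,0.36,1.5,0, 0.5,1.2,0.36,1.8,0, 0.5,1.2,0.36,2,0, 0.5,1.2,0.36,2.2,0, 0.5,1.2,0.36,2.2,0, 0.5,0.82,0.35,2.2,0, 0.5,0,0,1.4,0]' 70 | sed -n 1,2p
python3 -c "
from h import *
go([*loc(24.2,51.7),.0295],8.05)"
python3 -m crank '[0.5,0,0,0,0, 0.5,0,0,0,0, 0.5,0,0,0.4,0, 0.5,0,0,0.3,0, 0.5,0,0,0.3,0, 0.5,0,0,0.3,0, 0.5,0,0,0.25,0, 0.5,0,0,0.1,0]' 70
python3 -c "
from h import *
go([*loc(24.2,51.7),.0295],8.05)"
```

```text
time_s: 41.07
position: [0.495, 0.0076, 0.0436]
t 41.07 pos [0.495  0.0076 0.0436] yawY 8.07 q6 -21.0 w 0.0106
  shift cm [-0.14 -0.01  1.41]  turn rad 0.0003
time_s: 41.73
position: [0.4956, 0.0061, 0.0296]
tool_rot: [[-0.137, 0.991, -0.001], [0.991, 0.137, 0.001], [0.001, -0.001, -1.0]]
ft_force: [-5.1, 1.2, 21.6]
grip_width: 0.0108
gripper_force: 71.8
t 41.73 pos [0.4956 0.0061 0.0296] yawY 7.86 q6 -20.9 w 0.0108
  shift cm [ 0.03 -0.05  0.01]  turn rad -0.0033
```

```bash
python3 -m crank '[3,0,0,0,0, 3,0,0,0,0, 3,0,0,0,0, 3,0,0,-1,0, 3,0,0,-1.5,0, 3,0,0,-1.5,0, 0,0,0,0,0, 0,0,0,0,0]' 40 | sed -n 1,2p
python3 -m crank '[0,0,0,0,0, 0,0,0,0,0, 0,0,0,0,0, 0,0,0,0.6,0, 0,0,0,0.6,0, 0,0,0,0.5,0, 0,0,0,0.3,0, 0,0,0,0,0]' 40
python3 -c "
from h import *
go([.42,.28,.22],8.05)"
```

```text
time_s: 42.4
position: [0.4958, 0.006, 0.0693]
time_s: 43.07
position: [0.4955, 0.0062, 0.05]
tool_rot: [[-0.137, 0.991, -0.001], [0.991, 0.137, 0.001], [0.001, -0.001, -1.0]]
ft_force: [-5.6, 0.5, 19.3]
grip_width: -0.0
gripper_force: 9.8
t 43.07 pos [0.4955 0.0062 0.05  ] yawY 7.87 q6 -20.9 w -0.0
  shift cm [ 28.17  -3.75 -16.97]  turn rad -0.0031
```

```bash
python3 -m crank '[4,0,0,-3,0, 4,2.5,0,-3.5,0, 4,3.5,-0.1,-3.5,0, 4,3.7,-0.1,-3,0, 4,3.7,-0.1,-2,0, 4,3.7,-0.1,-2,0, 4,3.7,-0.2,0,0, 4,3.7,-0.2,0,0]' 40 | sed -n 1,2p
python3 -m crank '[4,3.3,0,0,0, 4,0,0,0,0, 4,0,0,0,0, 4,0,0,0,0, 4,0,0,0,0, 4,0,0,0,0, 4,0,0,0,0, 4,0,0,0,0]' 40 | sed -n 1,2p
python3 - <<'E'
from h import *
s=env.observe();print(s["tool_rot"][:,2].round(4),s["q"].round(1))
p=shot("wrist","w11",(80,0,480,300),2)
E
```

```text
time_s: 43.73
position: [0.4561, 0.2378, 0.2092]
time_s: 44.4
position: [0.4521, 0.2681, 0.2086]
[-1.6e-03  7.0e-04 -1.0e+00] [17.7 20.4 80.4  0.1 79.2  9.9]
```

View pics/w11.png

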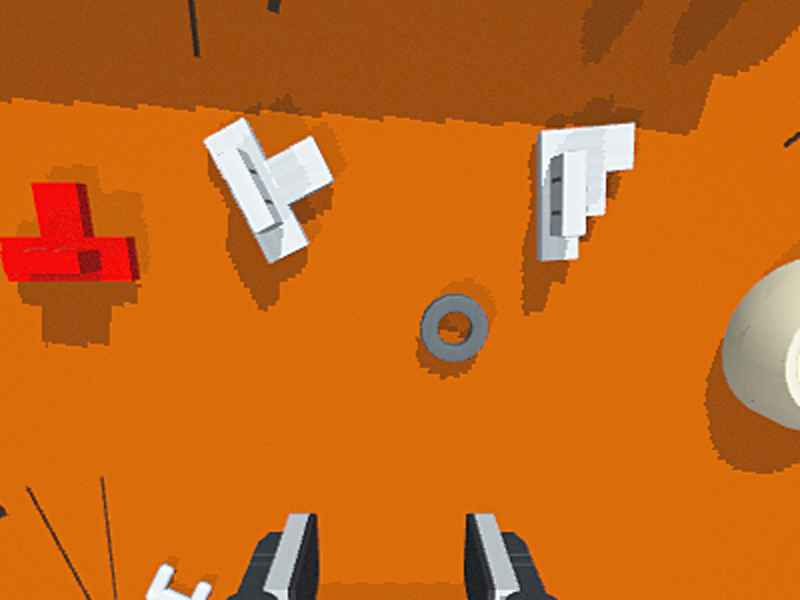

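The step is at (539..635, 124..260) with its wide end at the top. The tee head runs (205,143) to (308,244) with the stem to (323,158). Fitting both outlines.

```bash
cat >> h.py <<'E'
def fit(model,pts):
    A=np.array(model)/1e3;B=np.array(pts);a=A.mean(0);b=B.mean(0)
    U,S,V=np.linalg.svd((A-a).T@(B-b));R=(U@V).T;t=b-R@a
    return t,np.degrees(np.arctan2(R[1,0],R[0,0])),((B-t)@R-A)*1e3
E
python3 - <<'E'
from h import *
p=load("w11");F=lambda c:(80+c[0]/2,0+c[1]/2)
W=lambda c:w(p,F(c),.012)[:2]
print("step",fit([(-10,33),(-10,-33),(38,33),(38,11),(10,-33),(24,-11)],[W(c) for c in [(539,131),(538,260),(635,124),(633,170),(578,258),(606,214)]]))
t,y,r=fit([(-12,35),(-12,-35),(12,35),(12,-35),(40,12),(40,-12)],[W(c) for c in [(205,143),(270,264),(243,118),(308,244),(313,137),(333,180)]]); print("tee",t,y,r)
go([*t,.0175],y)
E
```

```text
step (array([0.5292833 , 0.37580849]), np.float64(11.86673751441285), array([[-1.53744712, -0.10549467],
       [-1.41491809,  0.59357147],
       [ 0.26082343, -0.34872237],
       [ 0.58754968, -0.51074176],
       [ 0.81426639,  0.10027874],
       [ 1.28972571,  0.27110859]]))
tee [0.36738975 0.35473733] 34.00080055224985 [[-0.06552957 -0.96667024]
 [-0.2209014   0.39973812]
 [-0.03158074  0.37968808]
 [ 0.05781147  0.41812855]
 [ 0.33144669 -0.56475534]
 [-0.07124646  0.33387083]]
t 44.45 pos [0.452  0.2682 0.2086] yawY 7.8 q6 9.9 w 0.04
  shift cm [ 9.7  -7.18 19.13]  turn rad -0.4573
```

```bash
python3 -m crank '[4,1.21,-0.9,1.2,0, 4,1.21,-0.9,1.2,0, 4,1.21,-0.9,1.2,0, 4,1.21,-0.9,1.2,0, 4,1.21,-0.9,1.2,0, 4,1.21,-0.9,1.2,0, 4,1.21,-0.9,1.2,0, 4,1.21,-0.9,1.2,0]' 70 | sed -n 1,2p
python3 -m crank '[4,0,0,0,-0.114, 4,0,0,0,-0.114, 4,0,0,0,-0.114, 4,0,0,0,-0.115, 4,0,0,0,0, 4,0,0,0,0, 4,0,0,0,0, 4,0,0,0,0]' 70 | sed -n 1,2p
python3 - <<'E'
from h import *
go([.3674,.3547,.0175],34)
p=shot("wrist","w12")
g=cv2.cvtColor(p["color"],cv2.COLOR_RGB2HSV)
m=((g[:,:,1]<60)&(g[:,:,2]>120)).astype(np.uint8)
T=env.observe()["tool_rot"]
# predicted tee outline vs mask
P=np.array([(-12,-35),(12,-35),(12,-12),(40,-12),(40,12),(12,12),(12,35),(-12,35)])/1e3
best=[]
for dx in range(-5,6):
  for dy in range(-5,6):
    for da in (-3,0,3):
      a=np.radians(34+da);R=np.array([[np.cos(a),-np.sin(a)],[np.sin(a),np.cos(a)]])
      q=P@R.T+[.3674+dx/1e3,.3547+dy/1e3]
      k=np.zeros_like(m)
      for z in(0.0,.012): cv2.fillPoly(k,[px(p,np.c_[q,np.full(8,z)]).round().astype(int)],1)
      rb=np.array([(-6,-20),(6,-20),(6,20),(-6,20)])/1e3@R.T+[.3674+dx/1e3,.3547+dy/1e3]
      cv2.fillConvexPoly(k,cv2.convexHull(np.r_[px(p,np.c_[rb,np.full(4,.012)]),px(p,np.c_[rb,np.full(4,.038)])].round().astype(np.int32)),1)
      yy,xx=np.where(k); y0,y1,x0,x1=yy.min()-8,yy.max()+8,xx.min()-8,xx.max()+8
      M_=m[max(y0,0):y1,x0:x1];k_=k[max(y0,0):y1,x0:x1]; best.append(((M_&k_).sum()/(M_|k_).sum(),dx,dy,da))
print(sorted(best)[-4:])
E
```

```text
time_s: 45.12
position: [0.3667, 0.3552, 0.1123]
time_s: 45.78
position: [0.3672, 0.3548, 0.1128]
t 45.78 pos [0.3672 0.3548 0.1128] yawY 33.9 q6 -3.3 w 0.0401
  shift cm [-0.03  0.02  9.53]  turn rad -0.0018
[(np.float64(0.9299207800121877), -2, 2, 0), (np.float64(0.9319018404907975), 0, 1, 0), (np.float64(0.9320121951219512), -1, 2, 0), (np.float64(0.964207905384376), -1, 1, 0)]
```

```bash
cat >> h.py <<'E'
SH={"tee":[(-12,-35),(12,-35),(12,-12),(40,-12),(40,12),(12,12),(12,35),(-12,35)],"step":[(-10,-33),(10,-33),(10,-11),(24,-11),(24,11),(38,11),(38,33),(-10,33)]}
def match(p,name,c,yw,z0=0.,rng=5,das=(-3,0,3)):
    g=cv2.cvtColor(p["color"],cv2.COLOR_RGB2HSV); m=((g[:,:,1]<60)&(g[:,:,2]>120)).astype(np.uint8)
    P=np.array(SH[name])/1e3; best=[]
    for dx in range(-rng,rng+1):
      for dy in range(-rng,rng+1):
        for da in das:
          a=np.radians(yw+da);R=np.array([[np.cos(a),-np.sin(a)],[np.sin(a),np.cos(a)]]);t=np.array(c)+[dx/1e3,dy/1e3]
          q=P@R.T+t; k=np.zeros_like(m)
          for z in(z0,z0+.012): cv2.fillPoly(k,[px(p,np.c_[q,np.full(len(q),z)]).round().astype(int)],1)
          rb=np.array([(-6,-20),(6,-20),(6,20),(-6,20)])/1e3@R.T+t
          cv2.fillConvexPoly(k,cv2.convexHull(np.r_[px(p,np.c_[rb,np.full(4,z0+.012)]),px(p,np.c_[rb,np.full(4,z0+.038)])].round().astype(np.int32)),1)
          yy,xx=np.where(k); sl=np.s_[max(yy.min()-8,0):yy.max()+8,max(xx.min()-8,0):xx.max()+8]
          best.append((round((m[sl]&k[sl]).sum()/(m[sl]|k[sl]).sum(),3),dx,dy,da))
    return sorted(best)[-3:]
E
python3 -m crank '[4,0.1,0,1,0, 4,0,0,1.5,0, 4,0,0,1.5,0, 4,0,0,1.5,0, 4,0,0,1.5,0, 4,0,0,1.2,0, 4,0,0,0.8,0, 4,0,0,0.5,0]' 70 |sed -n 2p
python3 -m crank '[4,0,0,0,0, 0.5,0,0,0,0, 0.5,0,0,0,0, 0.5,0,0,0,0, 0.5,0,0,0,0, 0.5,0,0,0,0, 0.5,0,0,0,0, 0.5,0,0,0,0]' 70
python3 -c "
from h import *
go([.3664,.3557,.0175],34)"
python3 -m crank '[0.5,0,0,-0.5,0, 0.5,0,0,-1,0, 0.5,0,0,-2,0, 0.5,0,0,-2.5,0, 0.5,0,0,-2.5,0, 0.5,0,0,-2.5,0, 0.5,0,0,-1,0, 0.5,0,0,0,0]' 70
python3 -c "
from h import *
go([*loc(-51,83.8),.14],8.05)"
```

```text
position: [0.3662, 0.3556, 0.0169]
time_s: 47.17
position: [0.3667, 0.356, 0.0186]
tool_rot: [[-0.56, 0.829, -0.0], [0.829, 0.56, 0.002], [0.001, 0.001, -1.0]]
ft_force: [-1.0, -0.6, 6.7]
grip_width: 0.0102
gripper_force: 70.1
t 47.17 pos [0.3667 0.356  0.0186] yawY 34.04 q6 -3.3 w 0.0102
  shift cm [-0.01 -0.04  0.11]  turn rad 0.0007
time_s: 47.83
position: [0.3673, 0.3562, 0.1404]
tool_rot: [[-0.56, 0.829, 0.003], [0.829, 0.56, 0.003], [0.001, 0.004, -1.0]]
ft_force: [0.6, 0.4, -0.8]
grip_width: 0.0102
gripper_force: 69.1
t 47.83 pos [0.3673 0.3562 0.1404] yawY 34.05 q6 -3.3 w 0.0102
  shift cm [-29.96 -14.36  -0.06]  turn rad 0.4537
```

```bash
python3 -m crank '[0.5,-3.3,-1.6,0,0, 0.5,-3.3,-1.6,0,0, 0.5,-3.3,-1.6,0,0, 0.5,-3.3,-1.6,0,0, 0.5,-3.3,-1.6,0,0, 0.5,-3.3,-1.6,0,0, 0.5,-3.3,-1.6,0,0, 0.5,-3.3,-1.6,0,0]' 70 |sed -n 1,2p
python3 -m crank '[0.5,-3.5,-1.5,0,0, 0.5,0,0,0,0.113, 0.5,0,0,0,0.113, 0.5,0,0,0,0.113, 0.5,0,0,0,0.114, 0.5,0,0,0,0, 0.5,0,0,0,0, 0.5,0,0,0,0]' 70
python3 - <<'E'
from h import *
go([*loc(-51,83.8),.046],8.05)
s=env.observe();p=optics.get_image("wrist")
print(match(p,"tee",s["position"][:2],yaw(s),s["position"][2]-.0186,4))
E
```

```text
time_s: 48.5
position: [0.4076, 0.0636, 0.1367]
time_s: 49.17
position: [0.4152, 0.028, 0.137]
tool_rot: [[-0.144, 0.99, -0.003], [0.99, 0.144, 0.001], [0.001, -0.002, -1.0]]
ft_force: [-0.6, 0.4, -2.5]
grip_width: 0.0101
gripper_force: 69.1
t 49.17 pos [0.4152 0.028  0.137 ] yawY 8.28 q6 -20.9 w 0.0101
  shift cm [-0.07  0.1   9.1 ]  turn rad 0.004
[(np.float64(0.688), 0, 2, -3), (np.float64(0.692), 0, 1, 0), (np.float64(0.693), 0, 2, 0)]
```

```bash
python3 -m crank '[0.5,-0.08,0.1,1.2,0.004, 0.5,0,0,1.5,0, 0.5,0,0,1.5,0, 0.5,0,0,1.5,0, 0.5,0,0,1.5,0, 0.5,0,0,1.2,0, 0.5,0,0,0.6,0, 0.5,0,0,0,0]' 70 |sed -n 1,2p
python3 -c "
from h import *
go([*loc(-51,83.8),.0304],8.05)"
python3 -m crank '[0.5,0,0,0,0, 0.5,0,0,0,0, 0.5,0,0,0.4,0, 0.5,0,0,0.3,0, 0.5,0,0,0.3,0, 0.5,0,0,0.3,0, 0.5,0,0,0.3,0, 0.5,0,0,0.05,0]' 70
python3 -c "
from h import *
go([*loc(-51,83.8),.0304],8.05)"
```

```text
time_s: 49.88
position: [0.4159, 0.0274, 0.0465]
t 49.88 pos [0.4159 0.0274 0.0465] yawY 7.93 q6 -20.6 w 0.0104
  shift cm [0.01 0.02 1.61]  turn rad -0.0021
time_s: 50.55
position: [0.4162, 0.0274, 0.0306]
tool_rot: [[-0.137, 0.991, -0.002], [0.991, 0.137, 0.001], [0.001, -0.002, -1.0]]
ft_force: [-1.5, 2.1, 5.8]
grip_width: 0.0105
gripper_force: 70.2
t 50.55 pos [0.4162 0.0274 0.0306] yawY 7.85 q6 -20.5 w 0.0105
  shift cm [ 0.01 -0.01  0.02]  turn rad -0.0034
```

Seated to the expected height. Release, then press the rib top with closed fingers.

```bash
python3 -m crank '[3,0,0,0,0, 3,0,0,0,0, 3,0,0,0,0, 3,0,0,-1,0, 3,0,0,-1.5,0, 3,0,0,-1.5,0, 0,0,0,0,0, 0,0,0,0,0]' 40 | sed -n 1,2p
python3 -m crank '[0,0,0,0,0, 0,0,0,0,0, 0,0,0,0,0, 0,0,0,0.6,0, 0,0,0,0.6,0, 0,0,0,0.5,0, 0,0,0,0.4,0, 0,0,0,0,0]' 40
python3 -c "
from h import *
go([.5293,.3758,.13],11.9)"
```

```text
time_s: 51.22
position: [0.4167, 0.0271, 0.0712]
time_s: 51.88
position: [0.4161, 0.0273, 0.05]
tool_rot: [[-0.137, 0.991, -0.002], [0.991, 0.137, 0.001], [0.001, -0.002, -1.0]]
ft_force: [-2.9, 0.1, 9.4]
grip_width: 0.0
gripper_force: 5.0
t 51.88 pos [0.4161 0.0273 0.05  ] yawY 7.87 q6 -20.5 w 0.0
  shift cm [32.98 15.97 -8.  ]  turn rad -0.0704
```

```bash
python3 -m crank '[4,0,0,-3.5,0, 4,1.5,0.7,-3.5,0, 4,3.2,1.55,-1.5,0, 4,3.2,1.55,0,0, 4,3.2,1.55,0,0, 4,3.2,1.55,0,0, 4,3.2,1.55,0,0, 4,3.2,1.55,0,0]' 70 | sed -n 1,2p
python3 -m crank '[4,3.2,1.55,0,0, 4,3.2,1.55,0,0, 4,3.2,1.55,0,0, 4,2.7,1.35,0.5,0, 4,0,0,0,-0.07, 4,0,0,0,0, 4,0,0,0,0, 4,0,0,0,0]' 70 | sed -n 1,2p
python3 - <<'E'
from h import *
go([.5293,.3758,.0175],11.9)
p=shot("wrist","w13",(80,0,480,300),2); c=np.array([.5293,.3758])
print(match(p,"step",c,11.9,rng=7,das=(-6,-3,0,3)))
E
```

```text
time_s: 52.55
position: [0.4874, 0.2478, 0.1343]
time_s: 53.22
position: [0.5298, 0.3753, 0.1298]
t 53.22 pos [0.5298 0.3753 0.1298] yawY 11.73 q6 13.1 w 0.0402
  shift cm [ 0.05 -0.02 11.23]  turn rad -0.003
[(np.float64(0.939), -1, 1, 0), (np.float64(0.951), 0, 1, 0), (np.float64(0.967), 0, 0, 0)]
```

```bash
python3 -m crank '[4,0.05,0,1.2,0, 4,0,0,2,0, 4,0,0,2,0, 4,0,0,2,0, 4,0,0,1.6,0, 4,0,0,1.2,0, 4,0,0,0.8,0, 4,0,0,0.4,0]' 70 |sed -n 2p
python3 -m crank '[4,0,0,0,0, 0.5,0,0,0,0, 0.5,0,0,0,0, 0.5,0,0,0,0, 0.5,0,0,0,0, 0.5,0,0,0,0, 0.5,0,0,0,0, 0.5,0,0,0,0]' 70
python3 -c "
from h import *
go([.5293,.3758,.0175],11.9)"
python3 -m crank '[0.5,0,0,-0.5,0, 0.5,0,0,-1,0, 0.5,0,0,-2,0, 0.5,0,0,-2.5,0, 0.5,0,0,-2.5,0, 0.5,0,0,-2.5,0, 0.5,0,0,-1.5,0, 0.5,0,0,0,0]' 70
python3 - <<'E'
from h import *
p=load("w10");F=lambda c:(80+c[0]/2,0+c[1]/2)
# step slot visible corners in w10 frame
Mc=np.array([.47851,-.04856]);a=np.radians(8.18);R=np.array([[np.cos(a),-np.sin(a)],[np.sin(a),np.cos(a)]])
print([((w(p,F(c),.024)[:2]-Mc)@R*1e3).round(1).tolist() for c in [(509,382),(509,423),(484,423),(484,459),(456,459),(456,493)]])
p=load("w4");F=lambda c:(80+c[0]/2,30+c[1]/2)
print([toloc(w(p,F(c),.024)).round(1).tolist() for c in [(274,268),(316,267),(250,307),(231,346),(231,384)]])
go([*loc(20,-60),.14],8.05)
E
```

```text
position: [0.5296, 0.3761, 0.0173]
time_s: 54.6
position: [0.5301, 0.3768, 0.0192]
tool_rot: [[-0.206, 0.979, 0.0], [0.979, 0.206, 0.001], [0.001, 0.0, -1.0]]
ft_force: [-1.3, -0.5, 5.5]
grip_width: 0.0105
gripper_force: 71.1
t 54.6 pos [0.5301 0.3768 0.0192] yawY 11.87 q6 13.1 w 0.0105
  shift cm [-0.08 -0.1   0.17]  turn rad -0.0005
time_s: 55.27
position: [0.531, 0.3771, 0.1474]
tool_rot: [[-0.206, 0.979, 0.005], [0.979, 0.206, 0.004], [0.003, 0.005, -1.0]]
ft_force: [0.1, -0.1, -1.6]
grip_width: 0.0099
gripper_force: 70.2
[[62.7, -27.0], [64.1, -50.4], [50.3, -50.4], [51.4, -71.8], [35.6, -71.8], [36.3, -93.0]]
[[33.5, -96.9], [11.0, -97.4], [48.1, -75.6], [60.5, -53.3], [62.6, -30.5]]
t 55.27 pos [0.531  0.3771 0.1474] yawY 11.88 q6 13.1 w 0.0099
  shift cm [-46.67 -12.32   0.55]  turn rad 0.0668
```

```bash
python3 -m crank '[0.5,-3.37,-0.8,-0.3,0, 0.5,-3.37,-0.8,-0.3,0, 0.5,-3.37,-0.8,-0.3,0, 0.5,-3.37,-0.8,0,0, 0.5,-3.37,-0.8,0,0, 0.5,-3.37,-0.8,0,0, 0.5,-3.37,-0.8,0,0, 0.5,-3.37,-0.8,0,0]' 70 | sed -n 1,2p
python3 -m crank '[0.5,-3.37,-0.8,0,0, 0.5,-3.37,-0.8,0,0, 0.5,-3.37,-0.8,0,0, 0.5,-3.37,-0.8,0,0, 0.5,-3.37,-0.8,0,0, 0.5,-3.37,-0.8,0,0, 0.5,-3.37,-0.8,0,0, 0.5,-3.37,-0.8,0,0]' 70 | sed -n 1,2p
python3 -m crank '[0.5,0,0,0,0.067, 0.5,0,0,0,0, 0.5,0,0,0,0, 0.5,0,0,0,0, 0.5,0,0,0,0, 0.5,0,0,0,0, 0.5,0,0,0,0, 0.5,0,0,0,0]' 70
python3 - <<'E'
from h import *
s=env.observe();go([*loc(23.5,-60),.05],8.05);print(toloc(s["position"]))
p=shot("wrist","w14",(100,0,500,300),2)
E
```

```text
time_s: 55.93
position: [0.5218, 0.0979, 0.151]
time_s: 56.6
position: [0.5147, -0.179, 0.1508]
time_s: 57.27
position: [0.5155, -0.1771, 0.1517]
tool_rot: [[-0.141, 0.99, -0.002], [0.99, 0.141, 0.001], [0.001, -0.001, -1.0]]
ft_force: [0.0, 0.3, -1.8]
grip_width: 0.0106
gripper_force: 70.2
t 57.27 pos [ 0.5155 -0.1771  0.1517] yawY 8.08 q6 -39.5 w 0.0106
  shift cm [ 7.27  0.49 10.17]  turn rad 0.0006
[  18.83069383 -132.76413396]
```

View pics/w14.png

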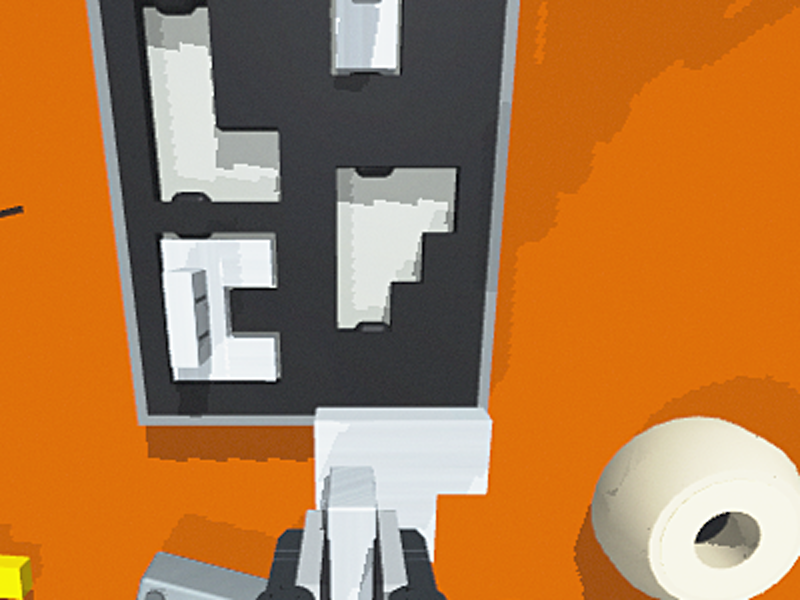

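The step slot rim has corners (337,168), (456,168), (455,232), (423,232), (421,281), (390,281), (388,328), (338,328). The gap and bar gauges look flush, and the bench there is clear.

```bash
python3 - <<'E'
from h import *
p=load("w14");F=lambda c:(100+c[0]/2,c[1]/2)
W=lambda c,z=.024:w(p,F(c),z)[:2]
t,y,r=fit([(-12.5,35.5),(40.5,35.5),(40.5,8.5),(26.5,8.5),(26.5,-13.5),(12.5,-13.5),(12.5,-35.5),(-12.5,-35.5)],[W(c) for c in [(337,168),(456,168),(455,232),(423,232),(421,281),(390,281),(388,328),(338,328)]])
print(t,y,r.round(1).tolist(),toloc(t))
s=env.observe();zp=s["position"][2]-.0192
print("held far edge tool cm",[(s["tool_rot"].T@(w(p,F(c),z)-s["position"])*100).round(2) for c,z in [((316,422),zp+.012),((491,420),zp+.012),((316,408),zp),((491,408),zp)]])
go([*t,.048],8.05)
E
```

```text
[ 0.51080398 -0.10609444] 7.871501870347364 [[1.2, -1.7], [-1.3, -1.5], [-0.2, -0.3], [-0.2, -0.4], [-0.2, 0.6], [-0.1, 0.6], [-0.5, 1.4], [1.4, 1.3]] [ 24.09031851 -61.77671006]
held far edge tool cm [array([ 3.22, -0.91,  0.72]), array([3.28, 3.79, 0.72]), array([ 3.24, -0.98,  1.92]), array([3.24, 4.07, 1.92])]
t 57.32 pos [ 0.5155 -0.1772  0.1517] yawY 8.07 q6 -39.5 w 0.0106
  shift cm [ 7.1   0.54 10.37]  turn rad 0.0003
```

```bash

python3 -m crank '[0.5,1.2,0.1,0.5,0, 0.5,1.2,0.1,0.8,0, 0.5,1.2,0.1,1.3,0, 0.5,1.2,0.1,1.6,0, 0.5,1.2,0.1,1.8,0, 0.5,1.15,0.04,1.8,0, 0.5,0,0,1.8,0, 0.5,0,0,0.8,0]' 70 | sed -n 1,2p
python3 -c "
from h import *
go([.5107,-.1056,.0312],8.05)"
python3 -m crank '[0.5,0,0,0,0, 0.5,0,0,0,0, 0.5,0,0,0.4,0, 0.5,0,0,0.3,0, 0.5,0,0,0.3,0, 0.5,0,0,0.3,0, 0.5,0,0,0.3,0, 0.5,0,0,0.05,0]' 70
python3 -c "
from h import *
go([.5107,-.1056,.0312],8.05)"
```

```text
time_s: 57.98
position: [0.5095, -0.1042, 0.0456]
t 57.98 pos [ 0.5095 -0.1042  0.0456] yawY 8.1 q6 -32.7 w 0.0107
  shift cm [-0.16  0.11  1.44]  turn rad 0.0009
time_s: 58.65
position: [0.5108, -0.1061, 0.0312]
tool_rot: [[-0.139, 0.99, -0.001], [0.99, 0.139, 0.0], [0.001, -0.001, -1.0]]
ft_force: [-0.9, -0.6, 4.7]
grip_width: 0.0099
gripper_force: 71.2
t 58.65 pos [ 0.5108 -0.1061  0.0312] yawY 8.02 q6 -32.8 w 0.0099
  shift cm [ 0.05  0.   -0.  ]  turn rad -0.0005
```

```bash
python3 -m crank '[3,0,0,0,0, 3,0,0,0,0, 3,0,0,0,0, 3,0,0,-1,0, 3,0,0,-1.5,0, 3,0,0,-1.5,0, 0,0,0,0,0, 0,0,0,0,0]' 40 | sed -n 1,2p
python3 -m crank '[0,0,0,0,0, 0,0,0,0,0, 0,0,0,0,0, 0,0,0,0.6,0, 0,0,0,0.6,0, 0,0,0,0.6,0, 0,0,0,0.4,0, 0,0,0,0,0]' 40
python3 -m crank '[0,0,0,-2,0, 0,0,0,-3.5,0, 0,0,0,-3.5,0, 0,0,0,-3.5,0, 0,0,0,-3.5,0, 0,0,0,-3.5,0, 0,0,0,-3,0, 0,0,0,0,0]' 40
python3 - <<'E'
from h import *
p=shot("wrist","w15",(80,0,480,300),2)
q=optics.get_image("top"); np.save("pics/t2.npy",q,allow_pickle=True)
im=q["color"][120:330,100:480,::-1]; a=cv2.resize(im,None,fx=2.1,fy=2.1,interpolation=cv2.INTER_CUBIC); b=cv2.imread("pics/topc.png")
# changed wheels? compare upper area
d=cv2.absdiff(a,b).max(2); print("wheel band change",(d[:140]>60).mean())
for n in ("ell_mid","clamp_grip"):
    print(n,[(np.round(np.array(r["at"])*[560,420]),round(r["score"],2)) for r in spotter.look_for(q,n)][:4])
Z=np.zeros((300*2,800,3),np.uint8); Z[:]=cv2.imread("pics/w15.png"); cv2.imwrite("pics/w15b.png",np.hstack([Z[:,150:600],cv2.resize(a[100:300,0:700],(350,100)).repeat(1,0) if False else np.vstack([cv2.resize(a,(350,194)),cv2.resize(a[170:270,540:680],(350,250)),np.zeros((156,350,3),np.uint8)])]))
E
```

```text
time_s: 59.32
position: [0.511, -0.1061, 0.072]
time_s: 59.98
position: [0.5104, -0.1058, 0.05]
tool_rot: [[-0.14, 0.99, -0.002], [0.99, 0.14, 0.001], [0.001, -0.002, -1.0]]
ft_force: [-6.1, 2.0, 17.8]
grip_width: 0.0002
gripper_force: 8.9
time_s: 60.65
position: [0.5126, -0.1067, 0.2796]
tool_rot: [[-0.14, 0.99, 0.008], [0.99, 0.14, -0.004], [-0.005, 0.007, -1.0]]
ft_force: [0.7, -0.1, 0.5]
grip_width: -0.0
gripper_force: 0.0
wheel band change 0.019002864303616182
ell_mid [(array([272., 223.]), 0.72), (array([274., 239.]), 0.67), (array([262., 145.]), 0.64)]
clamp_grip [(array([388., 221.]), 0.77)]
```

View pics/w15b.png

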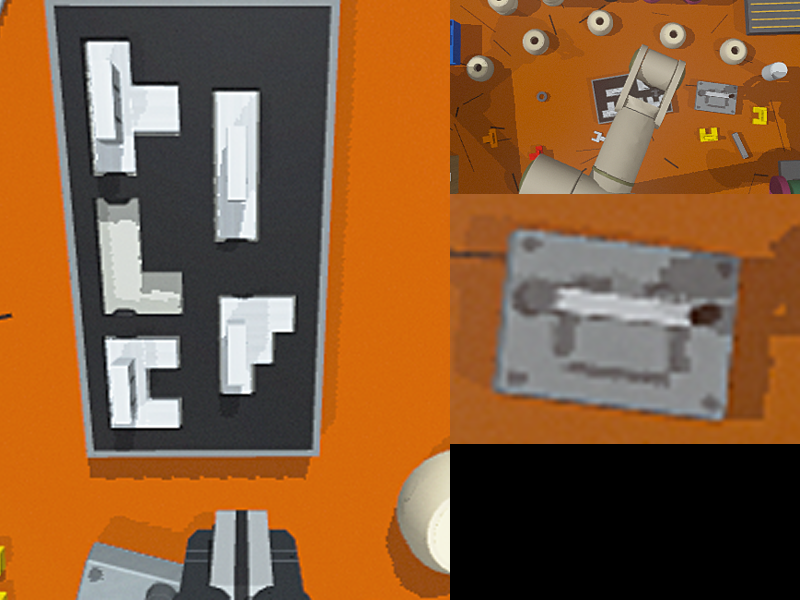

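All four gauges sit flush in their cutouts. The L cutout is empty and no L gauge shows in any view. The clamp is shut over an empty nest and the wheels look unmoved. Handing in.

```bash
python3 -c "
from rig import env
print(env.close_job())"
```

```text
the job is handed in; nothing more can be done
None
```

The job is handed in, and no verdict came back: the gap, bar, T and step gauges are pressed flush in their cutouts, the clamp is shut on an empty nest, no L gauge was in sight, and the wheels look unmoved.

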